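# Deal out two hub overhaul kits at the spare-parts bench

## Robot

A 7-joint arm with a two-finger parallel gripper is mounted at the origin on the work surface. World frame = base frame: x ahead of the robot, y to its left, z up, the work surface at z = 0. Lengths are in m, angles in rad, forces in N, time in s.
With the tool pointing down it reaches from about 0.4 to 0.75 m from the base axis. Payload 19.5 kg.
Tool frame: the origin (TCP) lies at the very end of the fingers, on their centre line; the grasp point (between the pads) lies bot.tcp_to_grasp behind it (bot.tcp_to_grasp is the distance from the TCP to the grasp point, in m); z points along the fingers, y is the direction in which the jaws open and shut (so a half turn about z gives the same grasp; the last joint's range is limited). The gripper opens to 85 mm and grips with 20 to 120 N. Pads are 22 mm wide; open, the fingers measure 114 mm over their backs; the gripper's body (76 mm by 85 mm) begins 54 mm behind the grasp point. The pads swing forward as they close: fully open they stand 13 mm farther back than shut.
Start: joints at [-1.32, 0.707, -0.028, 1.485, 0.022, 0.951, -0.075], TCP at [0.166, 0.551, 0.231] pointing down, gripper open.
Joint ranges: [-2.71, 2.71], [-0.32, 2.16], [-1.57, 1.52], [0, 2.45], [-1.46, 4.6], [0, 2.02], [-2.83, 2.83]. Speed limits (rad/s): [1.89, 1.89, 2.57, 2.57, 3.01, 3.01, 3.01].

## Interface

Orientations are given as a unit quaternion [x, y, z, w].
In Python, from station import bot gives the robot as it stands. The module is installed in compiled form; this text tells all that it offers.
- The arm moves only by the tool step_arm, never from a script. Its argument "commands" is a list of rows, each a list of 6 numbers: the shift along the tool's x, y, z in mm, then the turn, a rotation vector about the tool's x, y, z in degrees. A call has 1 to 12 rows; each row is the pose to reach, as a shift and turn from the pose commanded when the call began, along the tool's axes at that moment; what a row does not reach only later rows make up. A row lasts 1/12 s, in which the tool goes at most 41.7 mm and 7.16 degrees, less where a joint would pass 70% of its speed; a pose out of reach is approached as far as the arm can. A call with a gripper value outside its range is refused whole. "hand" is the finger opening in mm, from 0 to 85.4, set as the call begins (left out, the last holds). The fingers move at their own pace and stop on an object; the grip force is fixed at half the most. Time passes only in rows, so rows that repeat a pose let the fingers close. It gives the time, the measured TCP pose, the force and the opening at its end, in the units of the state.
- bot.read_state(): the state, without advancing time (a new reading comes with each control period).
- bot.camera(name): name is "scene" or "side" or "wrist"; returns a dict with "pixels" (384x512x3 uint8, red, green, blue), "fx", "fy", "cx", "cy" (pixels), "position" and "rotation" of the camera in the world. Camera axes: x right, y down, z forward; pixel columns grow to the right and rows downward; lengths in m; the calibration is good to about 2 mm. The wrist camera is an equidistant fisheye: a pixel r from the principal point sees the ray r / f radians off the axis. A picture is of the moment at which its call begins. There is no depth.
- bot.close_job(): hands the job in, once; it reports no verdict.
The state is a dict: "clock": time; "qpos": joint angles; "joint_velocities": joint speeds; "tau": joint torques, N m; "tcp_pos": TCP position; "tcp_rot": TCP orientation; "ft_force": force on the tool from outside, world axes, zero at the start; "ft_torque": the same for the moment, N m; "opening": finger opening in m.
Only numpy, scipy, OpenCV 4.12 (cv2) and the standard library are available. Lean on these libraries where they do the work, as an engineer would, in place of code of your own. Each camera call takes 0.05 s, during which the arm holds its last target.

## Task

Make up the two hub kits by dealing one part at a time, round dish first and then the square-cornered tray: lay one ball bearing flat in the middle of the dish, the other in the middle of the tray, then stand the round sleeve centred on top of the bearing in the dish, and then the hexagon nut flat and centred on top of the bearing in the tray. Last, stand the oil filter upright on the bench midway between the dish and the tray, on the line joining their centres. Do not knock over or shift the little brown sample bottle.

Things in the scene. Friction and masses are not known exactly. Their poses are not given: they have to be found in the camera images.
- bearing_a: One of two identical ball bearings: a flat bright steel ring with a dark seal face, 52 mm outside diameter, 25 mm bore, 15 mm high, 0.13 kg, lying flat on the bench. Either bearing may go to either place. Origin: centre of the underside; z up.
- bearing_b: The other of the two identical ball bearings (52 mm diameter, 15 mm high), lying flat on the bench. Origin: centre of the underside; z up.
- sleeve: Plain bright steel spacer sleeve (short tube), 40 mm outside diameter, 26 mm bore, 40 mm high, 0.2 kg, standing upright on the bench. Origin: centre of the underside; z up.
- nut: Dark steel hexagon nut, 41 mm across the flats, 47 mm across the corners, 22 mm high, hole about 23 mm, 0.17 kg, lying flat on the bench. Origin: centre of the underside; z up. One pair of flats faces along its x axis; the others are turned by 60 degrees from it.
- filter: Spin-on oil filter: pale upright can, 60 mm diameter, 80 mm high, 0.3 kg, with a dark band near its foot and small ribs near the top, standing on the bench. Origin: centre of the underside; z up.
- dish: Round steel parts dish, fixed to the bench: 150 mm diameter over the rim, 136 mm at the foot, rim 14 mm high, flat floor 3 mm above the bench, wall 3 mm. Origin: centre of the underside; z up. It stands 300 mm (centre to centre) from the tray, straight along the tray's y axis, on either side of it.
- tray: Square-cornered black plastic tray, fixed to the bench: 135 mm along its x, 150 mm along its y, rim 14 mm high, floor 3 mm above the bench, walls 3 mm. Origin: centre of the underside; z up. Its x axis points roughly away from the robot.
- sample_bottle: Small brown glass sample bottle with black cap, 36 mm diameter, 70 mm high, 0.06 kg, standing loose in the same row as the parts; a bystander, to be left where it is. Origin: centre of the underside; z up. Not listed: a marker pen (13 mm high) lies in the row, and a wrench lies nearer the robot; all other clutter stands well outside, the nearest at the back and sides.
There are look-alikes about, which are no part of the job. What is shaped like the bearing_a but green or white is not meant.

How it is judged:
On the way, in this order (a step that is already met when the one before it is completed fails the run):
1. a bearing lies in the middle of the dish, let go (((horizontal distance between bearing_a and dish below 0.015 m and z of bearing_a in the frame of dish below 0.007 m and angle between bearing_a's own z axis and vertical below 0.1 rad and contact force between the fingers and bearing_a below 0.3 N) or (horizontal distance between bearing_b and dish below 0.015 m and z of bearing_b in the frame of dish below 0.007 m and angle between bearing_b's own z axis and vertical below 0.1 rad and contact force between the fingers and bearing_b below 0.3 N))), for 0.2 s.
2. the other bearing lies in the middle of the tray, let go ((((horizontal distance between bearing_a and dish below 0.015 m and z of bearing_a in the frame of dish below 0.007 m and angle between bearing_a's own z axis and vertical below 0.1 rad and contact force between the fingers and bearing_a below 0.3 N) and (horizontal distance between bearing_b and tray below 0.015 m and z of bearing_b in the frame of tray below 0.007 m and angle between bearing_b's own z axis and vertical below 0.1 rad and contact force between the fingers and bearing_b below 0.3 N)) or ((horizontal distance between bearing_b and dish below 0.015 m and z of bearing_b in the frame of dish below 0.007 m and angle between bearing_b's own z axis and vertical below 0.1 rad and contact force between the fingers and bearing_b below 0.3 N) and (horizontal distance between bearing_a and tray below 0.015 m and z of bearing_a in the frame of tray below 0.007 m and angle between bearing_a's own z axis and vertical below 0.1 rad and contact force between the fingers and bearing_a below 0.3 N)))), for 0.2 s.
3. the sleeve stands on the bearing in the dish, let go ((((horizontal distance between bearing_a and dish below 0.015 m and z of bearing_a in the frame of dish below 0.007 m and angle between bearing_a's own z axis and vertical below 0.1 rad and contact force between the fingers and bearing_a below 0.3 N) and (horizontal distance between bearing_b and tray below 0.015 m and z of bearing_b in the frame of tray below 0.007 m and angle between bearing_b's own z axis and vertical below 0.1 rad and contact force between the fingers and bearing_b below 0.3 N) and (horizontal distance between sleeve and bearing_a below 0.008 m and z of sleeve in the frame of bearing_a between 0.012 and 0.019 m and angle between sleeve's own z axis and vertical below 0.1 rad and contact force between the fingers and sleeve below 0.3 N)) or ((horizontal distance between bearing_b and dish below 0.015 m and z of bearing_b in the frame of dish below 0.007 m and angle between bearing_b's own z axis and vertical below 0.1 rad and contact force between the fingers and bearing_b below 0.3 N) and (horizontal distance between bearing_a and tray below 0.015 m and z of bearing_a in the frame of tray below 0.007 m and angle between bearing_a's own z axis and vertical below 0.1 rad and contact force between the fingers and bearing_a below 0.3 N) and (horizontal distance between sleeve and bearing_b below 0.008 m and z of sleeve in the frame of bearing_b between 0.012 and 0.019 m and angle between sleeve's own z axis and vertical below 0.1 rad and contact force between the fingers and sleeve below 0.3 N)))), for 0.2 s.
4. the nut lies on the bearing in the tray, let go ((((horizontal distance between bearing_a and dish below 0.015 m and z of bearing_a in the frame of dish below 0.007 m and angle between bearing_a's own z axis and vertical below 0.1 rad and contact force between the fingers and bearing_a below 0.3 N) and (horizontal distance between bearing_b and tray below 0.015 m and z of bearing_b in the frame of tray below 0.007 m and angle between bearing_b's own z axis and vertical below 0.1 rad and contact force between the fingers and bearing_b below 0.3 N) and (horizontal distance between sleeve and bearing_a below 0.008 m and z of sleeve in the frame of bearing_a between 0.012 and 0.019 m and angle between sleeve's own z axis and vertical below 0.1 rad and contact force between the fingers and sleeve below 0.3 N) and (horizontal distance between nut and bearing_b below 0.008 m and z of nut in the frame of bearing_b between 0.012 and 0.019 m and angle between nut's own z axis and vertical below 0.1 rad and contact force between the fingers and nut below 0.3 N)) or ((horizontal distance between bearing_b and dish below 0.015 m and z of bearing_b in the frame of dish below 0.007 m and angle between bearing_b's own z axis and vertical below 0.1 rad and contact force between the fingers and bearing_b below 0.3 N) and (horizontal distance between bearing_a and tray below 0.015 m and z of bearing_a in the frame of tray below 0.007 m and angle between bearing_a's own z axis and vertical below 0.1 rad and contact force between the fingers and bearing_a below 0.3 N) and (horizontal distance between sleeve and bearing_b below 0.008 m and z of sleeve in the frame of bearing_b between 0.012 and 0.019 m and angle between sleeve's own z axis and vertical below 0.1 rad and contact force between the fingers and sleeve below 0.3 N) and (horizontal distance between nut and bearing_a below 0.008 m and z of nut in the frame of bearing_a between 0.012 and 0.019 m and angle between nut's own z axis and vertical below 0.1 rad and contact force between the fingers and nut below 0.3 N)))), for 0.2 s.
5. the filter stands midway between dish and tray, let go ((((horizontal distance between bearing_a and dish below 0.015 m and z of bearing_a in the frame of dish below 0.007 m and angle between bearing_a's own z axis and vertical below 0.1 rad and contact force between the fingers and bearing_a below 0.3 N) and (horizontal distance between bearing_b and tray below 0.015 m and z of bearing_b in the frame of tray below 0.007 m and angle between bearing_b's own z axis and vertical below 0.1 rad and contact force between the fingers and bearing_b below 0.3 N) and (horizontal distance between sleeve and bearing_a below 0.008 m and z of sleeve in the frame of bearing_a between 0.012 and 0.019 m and angle between sleeve's own z axis and vertical below 0.1 rad and contact force between the fingers and sleeve below 0.3 N) and (horizontal distance between nut and bearing_b below 0.008 m and z of nut in the frame of bearing_b between 0.012 and 0.019 m and angle between nut's own z axis and vertical below 0.1 rad and contact force between the fingers and nut below 0.3 N)) or ((horizontal distance between bearing_b and dish below 0.015 m and z of bearing_b in the frame of dish below 0.007 m and angle between bearing_b's own z axis and vertical below 0.1 rad and contact force between the fingers and bearing_b below 0.3 N) and (horizontal distance between bearing_a and tray below 0.015 m and z of bearing_a in the frame of tray below 0.007 m and angle between bearing_a's own z axis and vertical below 0.1 rad and contact force between the fingers and bearing_a below 0.3 N) and (horizontal distance between sleeve and bearing_b below 0.008 m and z of sleeve in the frame of bearing_b between 0.012 and 0.019 m and angle between sleeve's own z axis and vertical below 0.1 rad and contact force between the fingers and sleeve below 0.3 N) and (horizontal distance between nut and bearing_a below 0.008 m and z of nut in the frame of bearing_a between 0.012 and 0.019 m and angle between nut's own z axis and vertical below 0.1 rad and contact force between the fingers and nut below 0.3 N))) and x of filter in the frame of tray between -0.015 and 0.015 m and horizontal distance between filter and tray below 0.165 m and horizontal distance between filter and dish below 0.165 m and height (world z) of filter below 0.005 m and angle between filter's own z axis and vertical below 0.1 rad and contact force between the fingers and filter below 0.3 N), for 0.2 s.
At the end, for the whole second after the job is handed in: Bearings flat on the floors of dish and tray, within 15 mm of the middle; sleeve upright on the dish's, nut flat on the tray's bearing, within 8 mm of its axis; filter upright on the bench, within 15 mm of the line dish-tray, at most 165 mm from either centre; bottle within 25 mm; all at rest (all of step 5 and angle between sample_bottle's own z axis and vertical below 0.3 rad and distance of sample_bottle from where it was at the start of the episode below 0.025 m and linear speed of each of bearing_a, bearing_b, sleeve, nut, filter below 0.02 m/s); the robot touches nothing.
It fails at once if the sample bottle is knocked over or shifted by more than 25 mm (angle between sample_bottle's own z axis and vertical above 0.3 rad or distance of sample_bottle from where it was at the start of the episode above 0.025 m).
It also fails if it takes over 136 s, if anything falls off the work surface, if the arm or the gripper's body presses on something with over 40 N, if the wrist force passes 120 N, or if a joint passes its speed limit or range.

## Working session

There is one attempt and no reset: what is moved stays moved. The work goes in short steps, Python scripts to look and compute and a tool call to move; the robot and the scene stay as the last step left them, time stands still between calls to the robot, and variables do not carry over. Pictures are saved under pics/ and viewed, and the job is handed in when it is done.

Besides the shell and the picture viewer there is one more tool, called after "Emit:" in YAML: its name, and indented under it one key for each argument. step_arm: Moves the arm, as the interface text tells. Its arguments: {"type":"object","properties":{"commands":{"type":"array","items":{"type":"array","items":{"type":"number"}}},"hand":{"type":"number"}},"required":["commands"]}

```bash
mkdir -p pics; ls; python3 - <<'E'
from station import bot
import cv2,numpy as np
s=bot.read_state();print(s,bot.tcp_to_grasp)
for n in ["scene","side","wrist"]:
    c=bot.camera(n);cv2.imwrite(f"pics/{n}0.png",c["pixels"][:,:,::-1])
    print(n,c["fx"],c["fy"],c["cx"],c["cy"],np.round(c["position"],4),np.round(c["rotation"],4).tolist())
E
```

```text
pics
{'clock': 0.0, 'qpos': array([-1.31972529,  0.70709966, -0.02763907,  1.48500987,  0.02200212,
        0.95091118, -0.07549741]), 'joint_velocities': array([-3.35148204e-05, -1.12457618e-03, -1.60479723e-03, -1.05976732e-03,
       -6.41938534e-04, -5.68693783e-05, -8.62876031e-05]), 'tau': array([ 6.75350293e-04, -8.83209729e+01,  1.23488680e+00, -2.36160922e+01,
        1.69220287e-02,  6.70994661e-03, -3.18744412e-05]), 'tcp_pos': array([0.16586128, 0.5502721 , 0.23082662]), 'tcp_rot': array([ 1.45852902e-01,  9.89306128e-01, -5.58488816e-04, -6.98487009e-05]), 'ft_force': array([-0.10542857,  0.014875  ,  0.82185436]), 'ft_torque': array([ 0.01030017, -0.01963508,  0.00416898]), 'opening': 0.08547716909824524} 0.0187
scene 399.20111979177716 399.20111979177716 257.4217351459697 182.20429851923032 [ 0.9818 -0.3564  0.8723] [0.8501, 0.4304, -0.1405, -0.2689]
side 368.22499975688004 368.22499975688004 251.706813532386 191.09055487067226 [ 0.3332 -0.6093  0.6998] [0.9185, -0.1161, 0.0465, -0.3752]
wrist 297.3186396354542 297.3186396354542 252.67358840831238 195.15171468932232 [0.1019 0.5713 0.3743] [0.7957, 0.5908, 0.0792, 0.1075]
```

View pics/scene0.png

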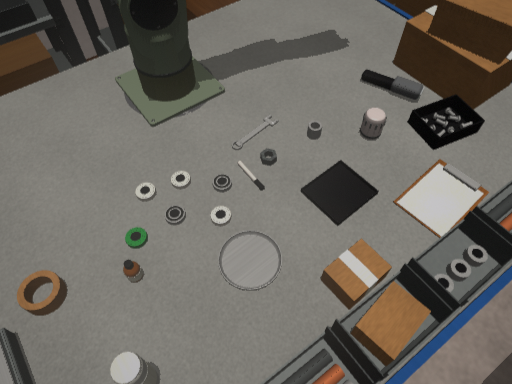

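View pics/side0.png

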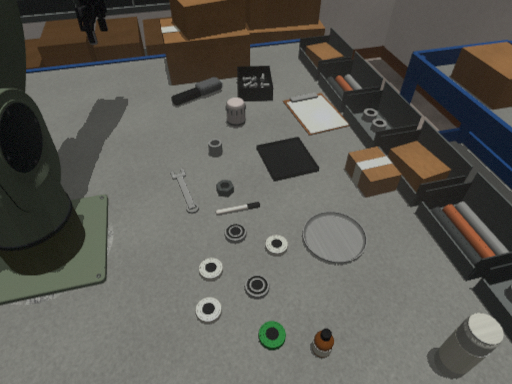

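View pics/wrist0.png

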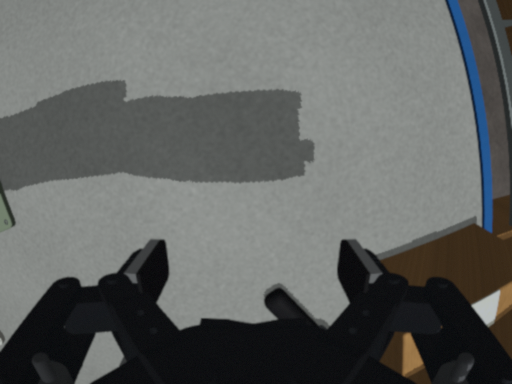

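```bash
cat > h.py <<'E'
from station import bot
import numpy as np,cv2
from scipy.spatial.transform import Rotation as R
def ray(c,uv):
    d=np.array([(uv[0]-c["cx"])/c["fx"],(uv[1]-c["cy"])/c["fy"],1.0])
    return R.from_quat(c["rotation"]).apply(d)
def rayf(c,uv):
    x=uv[0]-c["cx"];y=uv[1]-c["cy"];r=np.hypot(x,y)+1e-9;t=r/c["fx"]
    return R.from_quat(c["rotation"]).apply([np.sin(t)*x/r,np.sin(t)*y/r,np.cos(t)])
def onz(c,uv,z,fish=False):
    d=(rayf if fish else ray)(c,uv);p=np.array(c["position"]);return (p+d*(z-p[2])/d[2])[:2]
def proj(c,P,fish=False):
    q=R.from_quat(c["rotation"]).inv().apply(np.asarray(P,float)-c["position"])
    if not fish:return np.stack([c["cx"]+c["fx"]*q[...,0]/q[...,2],c["cy"]+c["fy"]*q[...,1]/q[...,2]],-1)
    r=np.hypot(q[...,0],q[...,1])+1e-12;t=np.arctan2(r,q[...,2])
    return np.stack([c["cx"]+c["fx"]*t*q[...,0]/r,c["cy"]+c["fx"]*t*q[...,1]/r],-1)
def topdown(c,x0,x1,y0,y1,z,res=0.0006,fish=False):
    # image: columns along -y (left= +y), rows along -x (up = +x)
    xs=np.arange(x1,x0,-res);ys=np.arange(y1,y0,-res)
    X,Y=np.meshgrid(xs,ys,indexing='ij')
    uv=proj(c,np.stack([X,Y,np.full_like(X,z)],-1),fish).astype(np.float32)
    return cv2.remap(c["pixels"][:,:,::-1].copy(),uv[...,0],uv[...,1],cv2.INTER_CUBIC)
E
python3 - <<'E'
from h import *
cs=bot.camera("scene");cd=bot.camera("side")
import pickle;pickle.dump((cs,cd),open("c0.pkl","wb"))
L={"b1":((222,182),(235,232),.015),"b2":((175,214),(257,286),.015),"sleeve":((314.5,125),(215,143),.04),"nut":((268,156),(225,186),.022),"filter":((374,112),(236,104),.08),
"tray":((340,191),(287,157),.01),"dish":((250,260),(334,237),.01),"bottlecap":((129,263),(326,334),.07),"white3":((221,214),(276,244),.015),"other":((127,360),(482,330),.08)}
for k,(a,b,z) in L.items():print(k,onz(cs,a,z).round(4),onz(cd,b,z).round(4))
def crop(c,u,v,w,f):
    i=c["pixels"][max(v-w,0):v+w,max(u-w,0):u+w,::-1];return cv2.resize(i,(266,266),interpolation=cv2.INTER_CUBIC)
rows=[np.hstack([crop(cs,u,v,w,1) for u,v,w in r]) for r in [((222,183,25),(175,214,25),(136,237,25)),((314,130,25),(268,157,25),(373,122,25))]]
cv2.imwrite("pics/crop1.png",np.vstack(rows))
E
```

```text
b1 [ 0.4316 -0.0777] [ 0.4273 -0.0793]
b2 [ 0.4438 -0.2259] [ 0.4408 -0.2291]
sleeve [0.4375 0.2345] [0.4384 0.2316]
nut [0.4378 0.0693] [0.434  0.0701]
filter [0.5245 0.3706] [0.5291 0.354 ]
tray [0.635  0.1553] [0.6326 0.1539]
dish [ 0.6535 -0.1457] [ 0.6488 -0.1475]
bottlecap [ 0.5271 -0.375 ] [ 0.524  -0.3794]
white3 [ 0.512  -0.1334] [ 0.5104 -0.1364]
other [ 0.7074 -0.4625] [ 0.7833 -0.4432]
```

View pics/crop1.png

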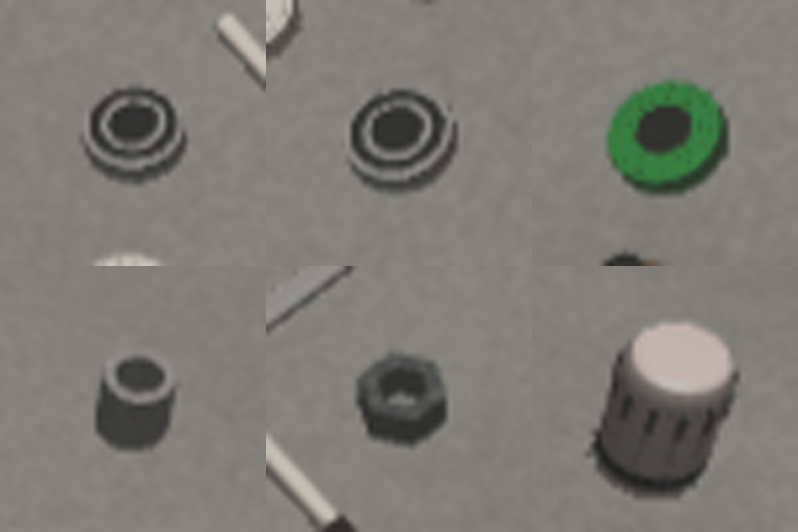

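```bash
cat >> h.py <<'E'
Q=R.from_quat([.70710678,.70710678,0,0])
def rel(p,yaw=0,z=None):
    s=bot.read_state();T=R.from_quat(s["tcp_rot"]);tgt=R.from_euler('z',yaw,degrees=True)*Q
    d=T.inv().apply(np.array(p)-s["tcp_pos"])*1000
    r=(T.inv()*tgt).as_rotvec(degrees=True)
    print("rel",np.round(d,1),np.round(r,2))
E
python3 - <<'E'
from h import *
rel([.43,.234,.2]); rel([.43,.07,.2])
E
```

```text
rel [-344.2 -226.7   31.2] [-3.000e-02  2.000e-02  7.322e+01]
rel [-391.5 -383.7   31.3] [-3.000e-02  2.000e-02  7.322e+01]
```

Emit:
step_arm:
  commands:
    - [-344, -227, 31, 0, 0, 73.2]
    - [-344, -227, 31, 0, 0, 73.2]
    - [-344, -227, 31, 0, 0, 73.2]
    - [-344, -227, 31, 0, 0, 73.2]
    - [-344, -227, 31, 0, 0, 73.2]
    - [-344, -227, 31, 0, 0, 73.2]
    - [-344, -227, 31, 0, 0, 73.2]
    - [-344, -227, 31, 0, 0, 73.2]
    - [-344, -227, 31, 0, 0, 73.2]
    - [-344, -227, 31, 0, 0, 73.2]
    - [-344, -227, 31, 0, 0, 73.2]
    - [-344, -227, 31, 0, 0, 73.2]

```text
clock: 1.25
tcp_pos: [0.4307, 0.2324, 0.2001]
tcp_rot: [0.709, 0.705, -0.0, 0.0]
ft_force: [0.1, 1.0, -0.9]
opening: 0.085
```

```bash
python3 - <<'E'
from h import *
c=bot.camera("wrist");cv2.imwrite("pics/w1.png",c["pixels"][:,:,::-1])
s=bot.read_state();print(s["qpos"],s["tcp_pos"],s["tcp_rot"],c["position"])
print(proj(c,[[.438,.233,.04],[.436,.07,.022],s["tcp_pos"]],True))
rel([.43,.07,.2])
E
```

```text
[-0.71117973  0.64444021  0.2613129   1.83816796 -0.24625507  0.69090178
 -0.30860269] [0.42975479 0.23381806 0.20014852] [ 7.06912854e-01  7.07300622e-01 -1.76950837e-04 -1.24145579e-04] [0.43101556 0.30091311 0.34348795]
[[259.74949379 180.74425069]
 [257.49846684 300.48964185]
 [251.02406777 245.49636811]]
rel [-163.8    0.2    0.2] [-0.02  0.    0.03]
```

View pics/w1.png

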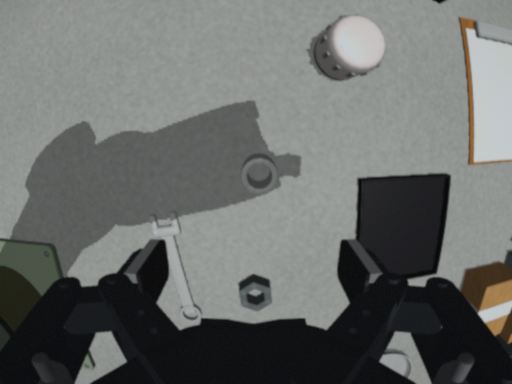

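```bash
python3 - <<'E'
from h import *
c=bot.camera("wrist")
for uv,z in [((259.5,174),.04),((255.5,291),.022),((403,224),.014),((358,43),.08)]:
    print(onz(c,uv,z,True))
i=cv2.resize(c["pixels"][140:320,220:460,::-1],None,fx=3.3,fy=3.3,interpolation=cv2.INTER_CUBIC);cv2.imwrite("pics/w1c.png",i)
E
```

```text
[0.43674874 0.24174033]
[0.43320303 0.08680523]
[0.62515278 0.17283703]
[0.52576259 0.37377014]
```

View pics/w1c.png

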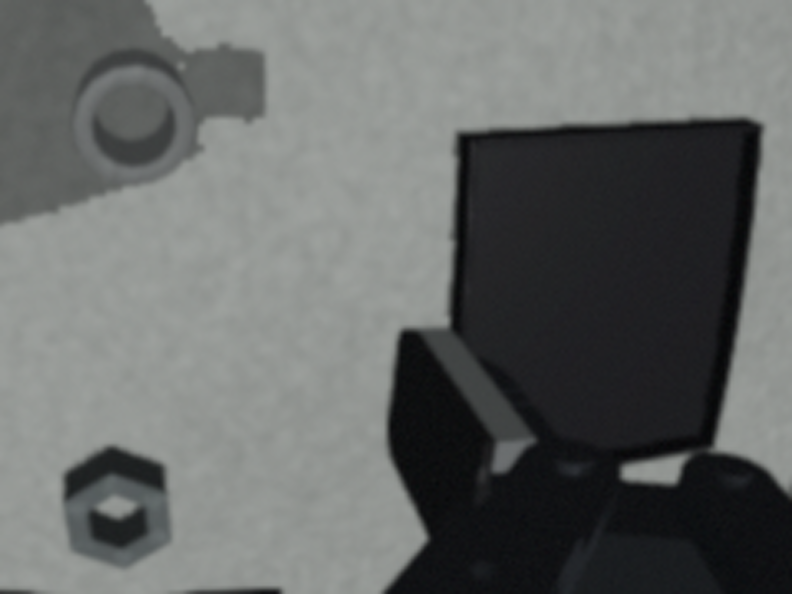

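Emit:
step_arm:
  commands:
    - [-312, -1, 0, 0, 0, 0]
    - [-312, -1, 0, 0, 0, 0]
    - [-312, -1, 20, 0, 0, 0]
    - [-312, -1, 60, 0, 0, 0]
    - [-312, -1, 100, 0, 0, 0]
    - [-312, -1, 100, 0, 0, 0]
    - [-312, -1, 100, 0, 0, 0]
    - [-312, -1, 100, 0, 0, 0]
    - [-312, -1, 100, 0, 0, 0]
    - [-312, -1, 100, 0, 0, 0]

```text
clock: 2.18
tcp_pos: [0.4284, -0.079, 0.0995]
tcp_rot: [0.707, 0.707, -0.0, -0.001]
ft_force: [-0.1, 0.4, 0.9]
opening: 0.0854
```

```bash
cat > wv.py <<'E'
from h import *
import sys
# usage: wv.py name z d  [x y]: rectified top-down around (x,y default tcp) at z, draws circle dia d; cols -> -y, rows -> -x
n=sys.argv[1];z=float(sys.argv[2]);d=float(sys.argv[3])
s=bot.read_state();c=bot.camera("wrist")
x,y=(float(sys.argv[4]),float(sys.argv[5])) if len(sys.argv)>5 else s["tcp_pos"][:2]
h=.06;res=.0002
i=topdown(c,x-h,x+h,y-h,y+h,z,res,True)
cv2.imwrite("pics/"+n+"_raw.png",c["pixels"][:,:,::-1])
k=int(h/res)
j=i.copy();cv2.circle(j,(k,k),int(d/2/res),(0,0,255),1);cv2.line(j,(k-8,k),(k+8,k),(0,0,255),1);cv2.line(j,(k,k-8),(k,k+8),(0,0,255),1)
cv2.imwrite("pics/"+n+".png",j);print("centre",x,y,s["tcp_pos"],s["tcp_rot"],s["clock"])
E
python3 wv.py b1 .015 .052
```

```text
Traceback (most recent call last):
  File "wv.py", line 8, in <module>
    i=topdown(c,x-h,x+h,y-h,y+h,z,res,True)
  File "h.py", line 21, in topdown
    uv=proj(c,np.stack([X,Y,np.full_like(X,z)],-1),fish).astype(np.float32)
       ~~~~^^^^^^^^^^^^^^^^^^^^^^^^^^^^^^^^^^^^^^^^^^^^^
  File "h.py", line 13, in proj
    q=R.from_quat(c["rotation"]).inv().apply(np.asarray(P,float)-c["position"])
  File "scipy/spatial/transform/_rotation.pyx", line 2580, in scipy.spatial.transform._rotation.Rotation.apply
ValueError: Expected input of shape (3,) or (P, 3), got (600, 600, 3).
```

```bash
sed -i 's/q=R.from_quat(c\["rotation"\]).inv().apply(np.asarray(P,float)-c\["position"\])/q=(np.asarray(P,float)-c["position"])@R.from_quat(c["rotation"]).as_matrix()/' h.py
python3 wv.py b1 .015 .052
```

```text
centre 0.4288991117105804 -0.07739115247343145 [ 0.42889911 -0.07739115  0.10023879] [ 7.06522842e-01  7.07690110e-01  6.96996230e-05 -4.22135512e-04] 2.2333
```

View pics/b1.png

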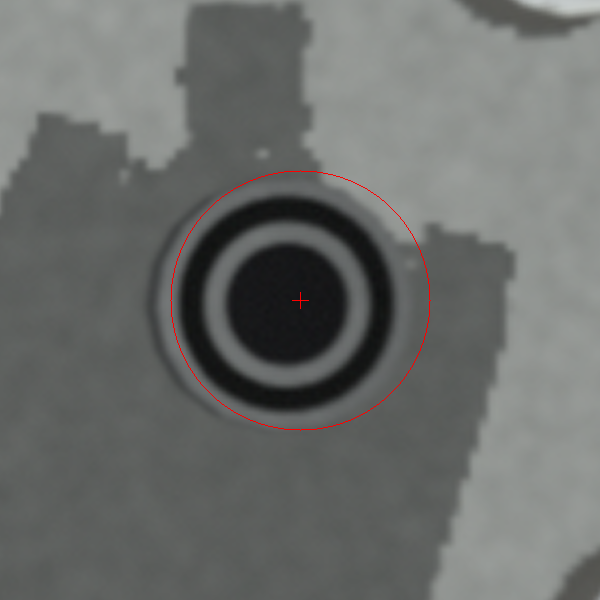

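View pics/b1_raw.png

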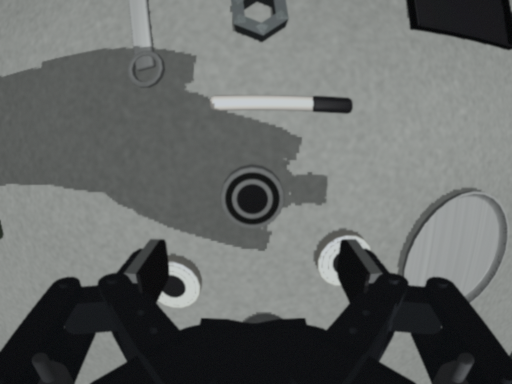

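Emit:
step_arm:
  commands:
    - [2, -0.5, 40, 0, 0, 0]
    - [2, -0.5, 75, 0, 0, 0]
    - [2, -0.5, 90, 0, 0, 0]
    - [2, -0.5, 96, 0, 0, 0]
    - [2, -0.5, 96, 0, 0, 0]
    - [2, -0.5, 96, 0, 0, 0]

```text
clock: 2.78
tcp_pos: [0.4289, -0.0753, 0.0054]
tcp_rot: [0.706, 0.708, 0.0, 0.0]
ft_force: [0.4, -0.6, -0.4]
opening: 0.0856
```

Emit:
step_arm:
  commands:
    - [0, 0, 0, 0, 0, 0]
    - [0, 0, 0, 0, 0, 0]
    - [0, 0, 0, 0, 0, 0]
    - [0, 0, 0, 0, 0, 0]
    - [0, 0, 0, 0, 0, 0]
    - [0, 0, 0, 0, 0, 0]
    - [0, 0, 0, 0, 0, 0]
    - [0, 0, 0, 0, 0, 0]
  hand: 40

```text
clock: 3.45
tcp_pos: [0.4289, -0.0761, 0.0057]
tcp_rot: [0.707, 0.707, 0.001, 0.001]
ft_force: [-1.9, 1.2, 32.9]
opening: 0.0491
```

```bash
python3 - <<'E'
from h import *
for n in("wrist","side"):
    c=bot.camera(n);cv2.imwrite(f"pics/{n}2.png",c["pixels"][:,:,::-1])
cv2.imwrite("pics/side2.png",cv2.resize(c["pixels"][150:300,150:350,::-1],None,fx=4,fy=4,interpolation=cv2.INTER_CUBIC))
s=bot.read_state();print(s["opening"],s["ft_force"],s["tcp_pos"])
E
```

```text
0.04937334798295348 [-1.68327834  1.96129778 33.04262428] [ 0.42883008 -0.07608565  0.00570645]
```

View pics/wrist2.png

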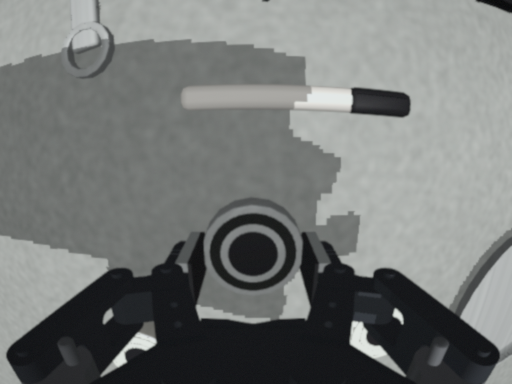

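View pics/side2.png

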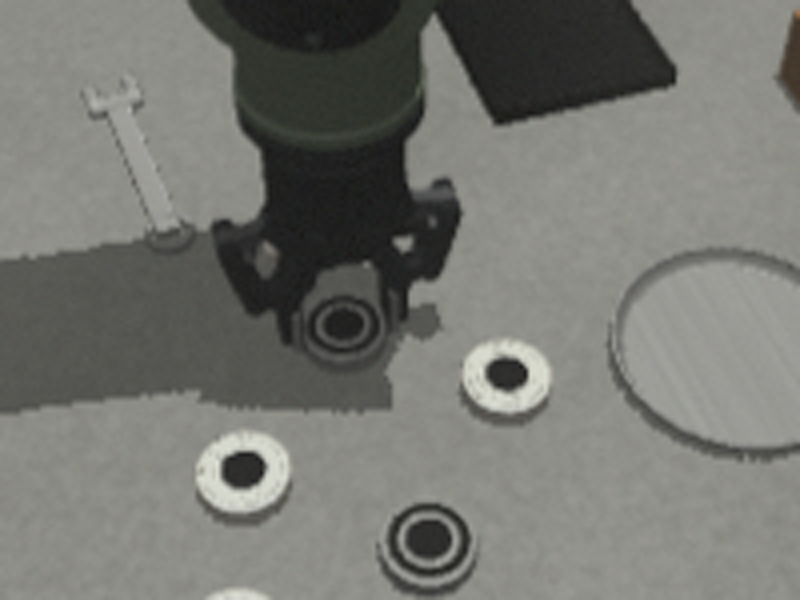

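Emit:
step_arm:
  commands:
    - [0, 0, -3, 0, 0, 0]
    - [0, 0, -15, 0, 0, 0]
    - [0, 0, -45, 0, 0, 0]
    - [0, 0, -75, 0, 0, 0]
    - [0, 0, -75, 0, 0, 0]
    - [0, 0, -75, 0, 0, 0]
    - [0, 0, -75, 0, 0, 0]

```text
clock: 4.13
tcp_pos: [0.4284, -0.0761, 0.0793]
tcp_rot: [0.707, 0.707, 0.0, 0.0]
ft_force: [-0.5, 0.4, -1.2]
opening: 0.0482
```

```bash
python3 - <<'E'
from h import *
c=bot.camera("wrist");cv2.imwrite(f"pics/wrist3.png",c["pixels"][:,:,::-1])
c=bot.camera("side");
cv2.imwrite("pics/side3.png",cv2.resize(c["pixels"][120:270,150:350,::-1],None,fx=4,fy=4,interpolation=cv2.INTER_CUBIC))
s=bot.read_state();print(s["opening"],s["ft_force"],s["tcp_pos"])
rel([.651,-.1465,.08])
E
```

```text
0.04844032620800551 [-0.45028085  0.42158968 -1.10411676] [ 0.42809684 -0.0761085   0.07867939]
rel [-70.5 222.9  -1.6] [-0.06 -0.    0.02]
```

View pics/wrist3.png

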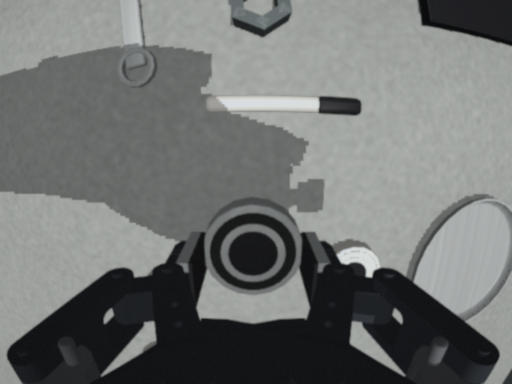

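View pics/side3.png

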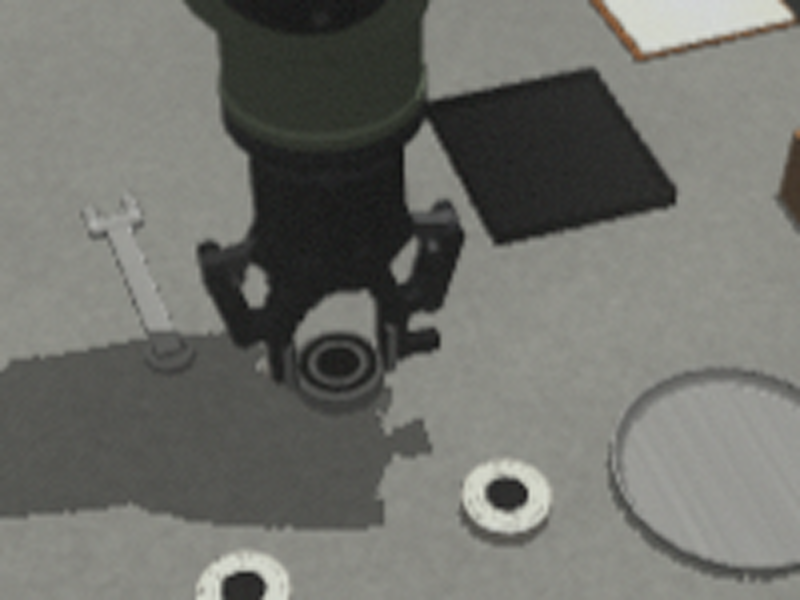

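Emit:
step_arm:
  commands:
    - [-71, 223, -10, 0, 0, 0]
    - [-71, 223, -10, 0, 0, 0]
    - [-71, 223, -10, 0, 0, 0]
    - [-71, 223, -10, 0, 0, 0]
    - [-71, 223, -10, 0, 0, 0]
    - [-71, 223, -10, 0, 0, 0]
    - [-71, 223, -10, 0, 0, 0]
    - [-71, 223, -10, 0, 0, 0]

```text
clock: 4.9
tcp_pos: [0.6515, -0.1474, 0.0874]
tcp_rot: [0.707, 0.707, -0.001, -0.001]
ft_force: [-1.0, -0.3, -0.5]
opening: 0.0485
```

```bash
python3 - <<'E'
from h import *
c=bot.camera("wrist");s=bot.read_state();p=s["tcp_pos"];print(s["opening"],s["ft_force"],p)
print("bearing rel tcp",onz(c,(253,252),p[2]+.0093,True)-p[:2])
cv2.imwrite(f"pics/wrist4.png",c["pixels"][:,:,::-1])
j=c["pixels"][:,:,::-1].copy()
t=np.linspace(0,2*np.pi,120)
for x,y,col in [(.651,-.1465,(0,0,255))]:
  for r,z in ((.075,.014),(.065,.003)):
    P=np.stack([x+r*np.cos(t),y+r*np.sin(t),0*t+z],-1);cv2.polylines(j,[np.round(proj(c,P,True)).astype(int)],True,col,1)
cv2.imwrite("pics/w4o.png",cv2.resize(j,(800,600)))
E
```

```text
0.04856246541815898 [-0.50185669 -0.13609184 -2.0698038 ] [ 0.65046456 -0.14697075  0.0876442 ]
bearing rel tcp [0.00118351 0.00183081]
```

View pics/w4o.png

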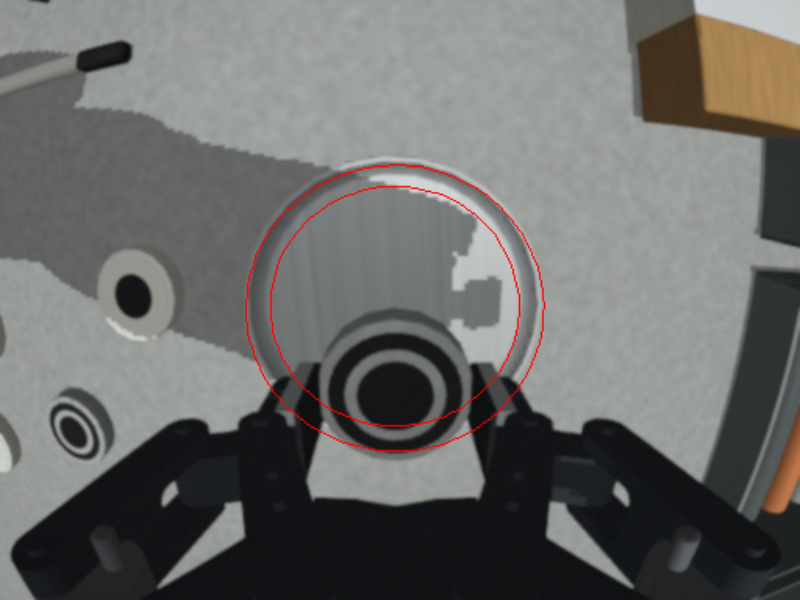

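Emit:
step_arm:
  commands:
    - [2.5, -0.5, 30, 0, 0, 0]
    - [2.5, -0.5, 55, 0, 0, 0]
    - [2.5, -0.5, 70, 0, 0, 0]
    - [2.5, -0.5, 77, 0, 0, 0]
    - [2.5, -0.5, 77, 0, 0, 0]
    - [2.5, -0.5, 77, 0, 0, 0]

```text
clock: 5.45
tcp_pos: [0.6511, -0.1447, 0.0131]
tcp_rot: [0.707, 0.707, 0.0, 0.0]
ft_force: [0.5, -0.0, -1.4]
opening: 0.0486
```

Emit:
step_arm:
  commands:
    - [0, 0, 0, 0, 0, 0]
    - [0, 0, 0, 0, 0, 0]
    - [0, 0, 0, 0, 0, 0]
    - [0, 0, 0, 0, 0, 0]
  hand: 68

```text
clock: 5.78
tcp_pos: [0.6512, -0.1446, 0.013]
tcp_rot: [0.707, 0.707, 0.0, 0.0]
ft_force: [-0.1, -0.2, -0.1]
opening: 0.0681
```

Emit:
step_arm:
  commands:
    - [0, 0, -20, 0, 0, 0]
    - [0, 0, -50, 0, 0, 0]
    - [0, 0, -80, 0, 0, 0]
    - [0, 0, -80, 0, 0, 0]
    - [0, 0, -80, 0, 0, 0]

```text
clock: 6.2
tcp_pos: [0.6517, -0.1447, 0.0941]
tcp_rot: [0.707, 0.707, 0.001, 0.001]
ft_force: [0.2, -0.8, -0.7]
opening: 0.068
```

```bash
python3 - <<'E'
from h import *
c=bot.camera("wrist");s=bot.read_state();p=s["tcp_pos"];print(s["opening"],s["ft_force"],p)
j=c["pixels"][:,:,::-1].copy()
t=np.linspace(0,2*np.pi,120)
x,y=.651,-.1425
for r,z in ((.075,.014),(.065,.003),(.026,.018)):
    P=np.stack([x+r*np.cos(t),y+r*np.sin(t),0*t+z],-1);cv2.polylines(j,[np.round(proj(c,P,True)).astype(int)],True,(0,0,255),1)
cv2.imwrite("pics/w5o.png",cv2.resize(j,(800,600)))
rel([.442,-.2275,.1])
E
```

```text
0.06788272698811436 [-0.99094684 -0.58310013 -1.11781923] [ 0.65104679 -0.14453878  0.0926831 ]
rel [ -82.9 -209.1   -7.4] [0.04 0.01 0.02]
```

View pics/w5o.png

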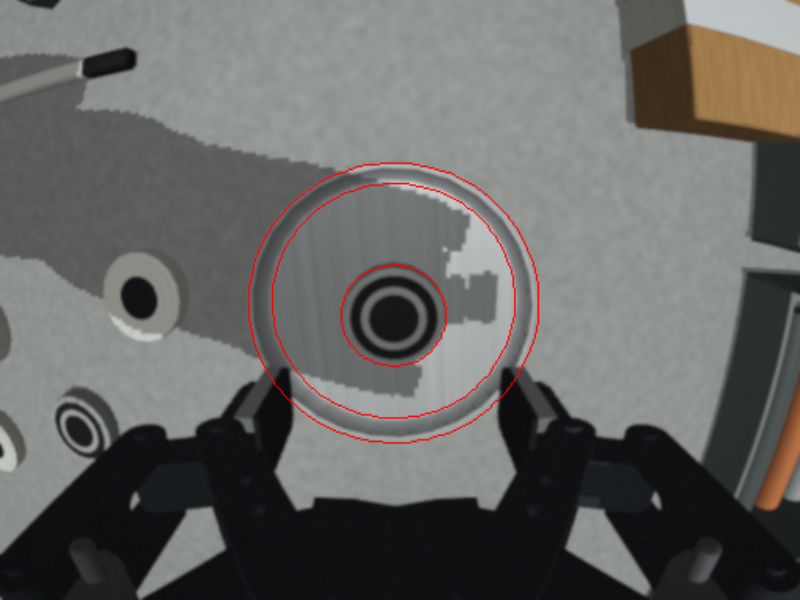

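Emit:
step_arm:
  commands:
    - [-82, -209, -7, 0, 0, 0]
    - [-82, -209, -7, 0, 0, 0]
    - [-82, -209, -7, 0, 0, 0]
    - [-82, -209, -7, 0, 0, 0]
    - [-82, -209, -7, 0, 0, 0]
    - [-82, -209, -7, 0, 0, 0]
    - [-82, -209, -7, 0, 0, 0]
    - [-82, -209, -7, 0, 0, 0]
  hand: 85

```text
clock: 6.92
tcp_pos: [0.4415, -0.2269, 0.0989]
tcp_rot: [0.707, 0.707, -0.0, -0.0]
ft_force: [1.8, 0.0, 0.7]
opening: 0.0852
```

```bash
python3 wv.py b2 .015 .052
```

```text
centre 0.4415273008699283 -0.22687102371507106 [ 0.4415273  -0.22687102  0.09894773] [ 7.07375364e-01  7.06837979e-01 -1.13746202e-04 -3.92558764e-04] 6.9167
```

View pics/b2.png

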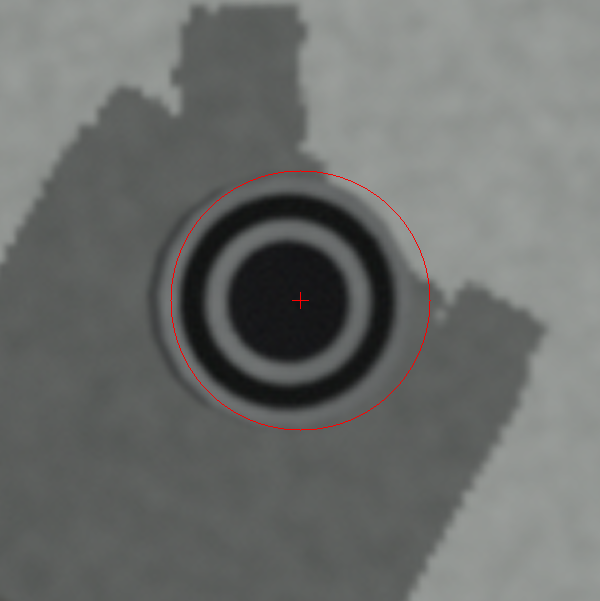

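View pics/b2_raw.png

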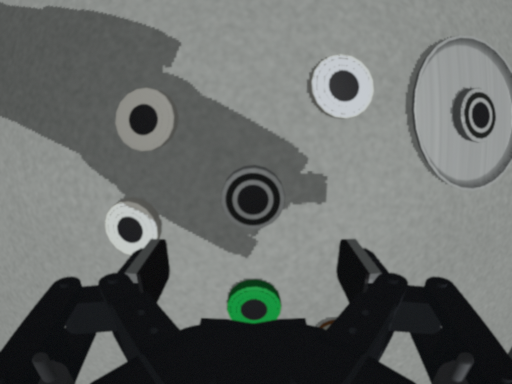

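```bash
python3 - <<'E'
from h import *
c=bot.camera("wrist")
print(onz(c,(130,229),.015,True),onz(c,(254,307),.015,True),onz(c,(343,86),.015,True))
print(bot.read_state()["tcp_pos"])
E
```

```text
[ 0.33505961 -0.25091876] [ 0.44351947 -0.32852029] [ 0.51229583 -0.13264157]
[ 0.4426924  -0.22608031  0.09884677]
```

Emit:
step_arm:
  commands:
    - [1.5, -0.5, 40, 0, 0, 0]
    - [1.5, -0.5, 75, 0, 0, 0]
    - [1.5, -0.5, 88, 0, 0, 0]
    - [1.5, -0.5, 92, 0, 0, 0]
    - [1.5, -0.5, 92, 0, 0, 0]
    - [1.5, -0.5, 92, 0, 0, 0]

```text
clock: 7.52
tcp_pos: [0.4421, -0.225, 0.0079]
tcp_rot: [0.707, 0.707, 0.0, 0.0]
ft_force: [-0.9, 0.1, 0.5]
opening: 0.0847
```

Emit:
step_arm:
  commands:
    - [0, 0, 0, 0, 0, 0]
    - [0, 0, 0, 0, 0, 0]
    - [0, 0, 0, 0, 0, 0]
    - [0, 0, 0, 0, 0, 0]
    - [0, 0, 0, 0, 0, 0]
    - [0, 0, 0, 0, 0, 0]
    - [0, 0, 0, 0, 0, 0]
  hand: 40

```text
clock: 8.1
tcp_pos: [0.4419, -0.2253, 0.0088]
tcp_rot: [0.707, 0.707, 0.0, 0.001]
ft_force: [-3.6, 3.2, 30.0]
opening: 0.0483
```

Emit:
step_arm:
  commands:
    - [0, 0, -3, 0, 0, 0]
    - [0, 0, -15, 0, 0, 0]
    - [0, 0, -45, 0, 0, 0]
    - [0, 0, -80, 0, 0, 0]
    - [0, 0, -80, 0, 0, 0]
    - [0, 0, -80, 0, 0, 0]

```text
clock: 8.6
tcp_pos: [0.4422, -0.2254, 0.089]
tcp_rot: [0.707, 0.707, 0.001, 0.002]
ft_force: [-0.8, 0.1, -1.6]
opening: 0.0475
```

```bash
python3 - <<'E'
from h import *
c=bot.camera("wrist");s=bot.read_state();p=s["tcp_pos"];print(s["opening"],s["ft_force"],p)
cv2.imwrite(f"pics/wrist6.png",c["pixels"][:,:,::-1])
rel([.633,.1545,.1])
E
```

```text
0.047210199596354016 [ 0.04097447 -0.12817352 -2.32037557] [ 0.44173364 -0.22515368  0.08782436]
rel [379.5 191.5 -12.2] [0.06 0.03 0.03]
```

View pics/wrist6.png

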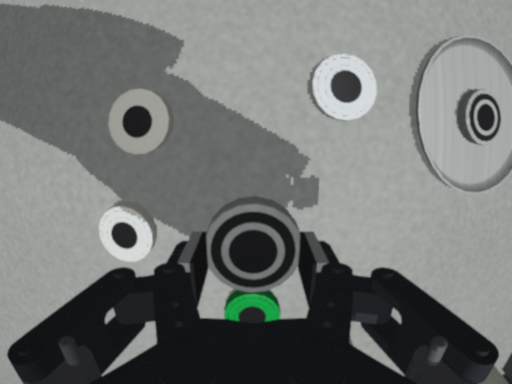

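Emit:
step_arm:
  commands:
    - [380, 191, -12, 0, 0, 0]
    - [380, 191, -12, 0, 0, 0]
    - [380, 191, -12, 0, 0, 0]
    - [380, 191, -12, 0, 0, 0]
    - [380, 191, -12, 0, 0, 0]
    - [380, 191, -12, 0, 0, 0]
    - [380, 191, -12, 0, 0, 0]
    - [380, 191, -12, 0, 0, 0]
    - [380, 191, -12, 0, 0, 0]
    - [380, 191, -12, 0, 0, 0]
    - [380, 191, -12, 0, 0, 0]
    - [380, 191, -12, 0, 0, 0]

```text
clock: 9.65
tcp_pos: [0.632, 0.1586, 0.0973]
tcp_rot: [0.705, 0.709, -0.0, -0.001]
ft_force: [-1.4, -0.1, -1.1]
opening: 0.0476
```

```bash
cat > tr.py <<'E'
from h import *
import sys
x,y,yaw=map(float,sys.argv[2:5])
c=bot.camera("wrist");s=bot.read_state();p=s["tcp_pos"];print(s["opening"],s["ft_force"],p)
print("held rel tcp",onz(c,(253,251),p[2]+.0065,True)-p[:2])
j=c["pixels"][:,:,::-1].copy()
cv2.imwrite(f"pics/{sys.argv[1]}_raw.png",j)
def pl(P):cv2.polylines(j,[np.round(proj(c,P,True)*8).astype(int)],True,(0,0,255),1,shift=3)
t=np.linspace(-1,1,30)
for hx,hy,z in((.0675,.075,.014),(.0645,.072,.003)):
    e=np.concatenate([np.stack([t*hx,0*t-hy],-1),np.stack([0*t+hx,t*hy],-1),np.stack([-t*hx,0*t+hy],-1),np.stack([0*t-hx,-t*hy],-1)])
    a=np.radians(yaw);e=e@np.array([[np.cos(a),np.sin(a)],[-np.sin(a),np.cos(a)]])+[x,y]
    pl(np.c_[e,np.full(len(e),z)])
t=np.linspace(0,6.283,90)
pl(np.stack([x+.026*np.cos(t),y+.026*np.sin(t),0*t+.018],-1))
cv2.imwrite(f"pics/{sys.argv[1]}.png",cv2.resize(j,(800,600)))
E
python3 tr.py w7 .633 .156 3.2
```

```text
0.04729897659142566 [-0.39261902 -0.74554423 -1.3715322 ] [0.63170018 0.15601444 0.09751754]
held rel tcp [0.00049542 0.00404678]
```

View pics/w7.png

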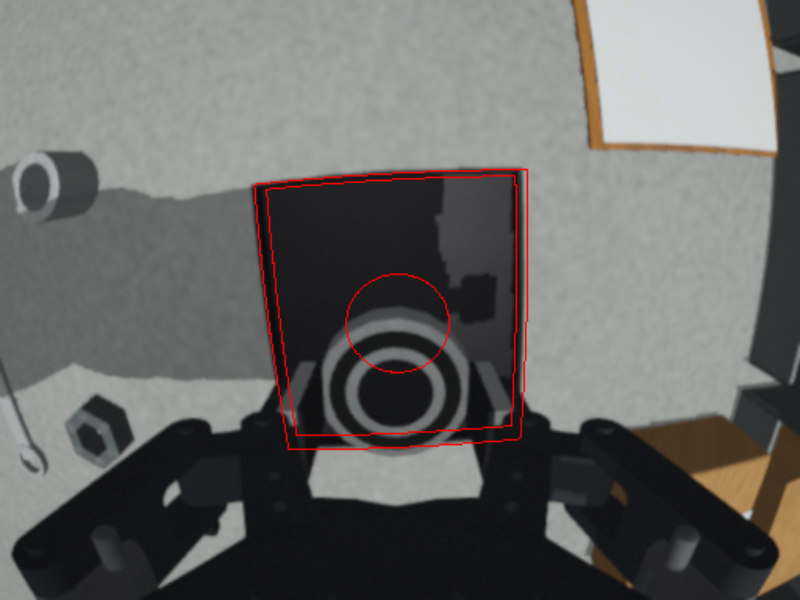

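Emit:
step_arm:
  commands:
    - [-3, 0, 30, 0, 0, 0]
    - [-3, 0, 60, 0, 0, 0]
    - [-3, 0, 78, 0, 0, 0]
    - [-3, 0, 85, 0, 0, 0]
    - [-3, 0, 85, 0, 0, 0]
    - [-3, 0, 85, 0, 0, 0]

```text
clock: 10.2
tcp_pos: [0.632, 0.1507, 0.0141]
tcp_rot: [0.707, 0.707, -0.001, -0.0]
ft_force: [-0.1, 0.6, -1.2]
opening: 0.0471
```

Emit:
step_arm:
  commands:
    - [1.5, 0, 1.5, 0, 0, 0]
    - [1.5, 0, 1.5, 0, 0, 0]
    - [1.5, 0, 1.5, 0, 0, 0]

```text
clock: 10.45
tcp_pos: [0.6323, 0.1534, 0.0129]
tcp_rot: [0.707, 0.707, -0.0, 0.0]
ft_force: [0.6, 0.2, -1.2]
opening: 0.0471
```

Emit:
step_arm:
  commands:
    - [0, 0, 0, 0, 0, 0]
    - [0, 0, 0, 0, 0, 0]
    - [0, 0, 0, 0, 0, 0]
    - [0, 0, 0, 0, 0, 0]
  hand: 68

```text
clock: 10.78
tcp_pos: [0.6324, 0.1534, 0.0129]
tcp_rot: [0.707, 0.707, 0.0, 0.0]
ft_force: [-0.7, 0.4, 0.1]
opening: 0.0678
```

Emit:
step_arm:
  commands:
    - [0, 0, -20, 0, 0, 0]
    - [0, 0, -50, 0, 0, 0]
    - [0, 0, -85, 0, 0, 0]
    - [0, 0, -85, 0, 0, 0]
    - [0, 0, -85, 0, 0, 0]

```text
clock: 11.2
tcp_pos: [0.6331, 0.1536, 0.0995]
tcp_rot: [0.707, 0.707, 0.001, 0.001]
ft_force: [0.1, -0.5, -0.8]
opening: 0.0679
```

```bash
python3 tr.py w8 .632 .156 3.2; python3 -c "
from h import *
rel([.4365,.2335,.14])"
```

```text
0.06757316352878961 [-0.06445114 -0.10462182 -0.08672593] [0.63236753 0.15359334 0.0980253 ]
held rel tcp [0.00088401 0.00065305]
rel [  80.  -195.8  -42.1] [ 0.03 -0.01  0.03]
```

View pics/w8.png

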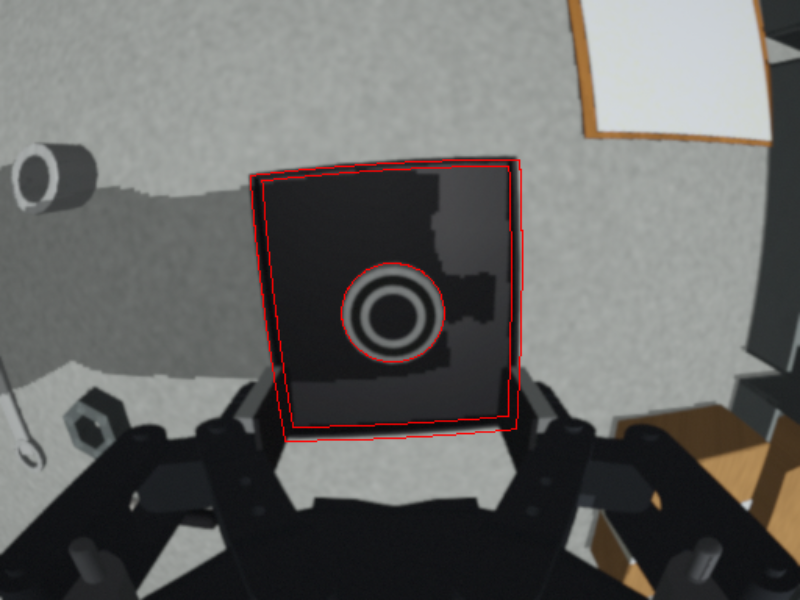

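Emit:
step_arm:
  commands:
    - [80, -196, -25, 0, 0, 0]
    - [80, -196, -25, 0, 0, 0]
    - [80, -196, -25, 0, 0, 0]
    - [80, -196, -25, 0, 0, 0]
    - [80, -196, -25, 0, 0, 0]
    - [80, -196, -25, 0, 0, 0]
    - [80, -196, -25, 0, 0, 0]
    - [80, -196, -25, 0, 0, 0]
  hand: 80

```text
clock: 11.92
tcp_pos: [0.4363, 0.2333, 0.1223]
tcp_rot: [0.707, 0.707, -0.0, 0.0]
ft_force: [0.9, -0.1, 0.5]
opening: 0.0801
```

```bash
python3 wv.py sl .04 .04
```

```text
centre 0.43631034044615224 0.23332950674213307 [0.43631034 0.23332951 0.12228197] [ 7.06792920e-01  7.07420376e-01 -4.09760213e-04  1.09062636e-04] 11.9167
```

View pics/sl.png

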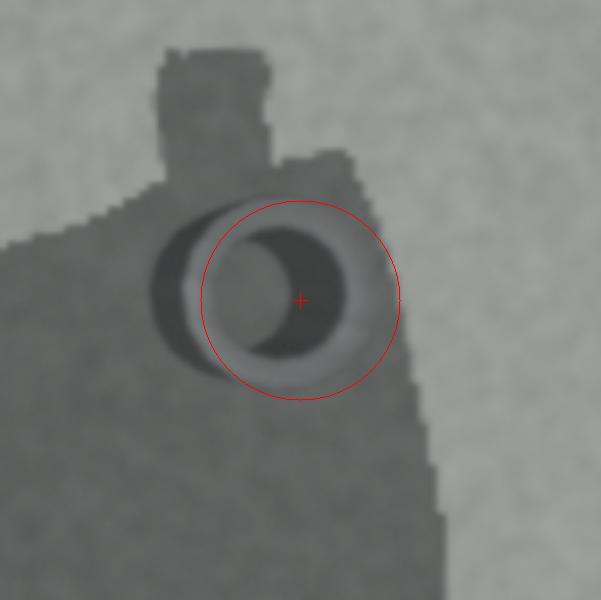

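Emit:
step_arm:
  commands:
    - [2.5, 1.5, 40, 0, 0, 0]
    - [2.5, 1.5, 75, 0, 0, 0]
    - [2.5, 1.5, 100, 0, 0, 0]
    - [2.5, 1.5, 110, 0, 0, 0]
    - [2.5, 1.5, 110, 0, 0, 0]
    - [2.5, 1.5, 110, 0, 0, 0]

```text
clock: 12.47
tcp_pos: [0.4383, 0.2354, 0.0132]
tcp_rot: [0.707, 0.707, -0.0, 0.0]
ft_force: [0.5, -0.7, 0.5]
opening: 0.0798
```

Emit:
step_arm:
  commands:
    - [0, 0, 0, 0, 0, 0]
    - [0, 0, 0, 0, 0, 0]
    - [0, 0, 0, 0, 0, 0]
    - [0, 0, 0, 0, 0, 0]
    - [0, 0, 0, 0, 0, 0]
    - [0, 0, 0, 0, 0, 0]
    - [0, 0, 0, 0, 0, 0]
    - [0, 0, 0, 0, 0, 0]
  hand: 28

```text
clock: 13.13
tcp_pos: [0.4382, 0.2361, 0.0139]
tcp_rot: [0.707, 0.707, 0.001, 0.0]
ft_force: [-2.2, -1.0, 17.0]
opening: 0.0382
```

Emit:
step_arm:
  commands:
    - [0, 0, -3, 0, 0, 0]
    - [0, 0, -15, 0, 0, 0]
    - [0, 0, -45, 0, 0, 0]
    - [0, 0, -85, 0, 0, 0]
    - [0, 0, -100, 0, 0, 0]
    - [0, 0, -100, 0, 0, 0]
    - [0, 0, -100, 0, 0, 0]

```text
clock: 13.72
tcp_pos: [0.4379, 0.2362, 0.1133]
tcp_rot: [0.707, 0.707, 0.001, 0.0]
ft_force: [-0.4, 0.6, -2.6]
opening: 0.0376
```

```bash
python3 - <<'E'
from h import *
c=bot.camera("wrist");s=bot.read_state();p=s["tcp_pos"];print(s["opening"],s["ft_force"],p)
cv2.imwrite(f"pics/wrist9.png",cv2.resize(c["pixels"][130:370,100:420,::-1],(800,600)))
rel([.651,-.1445,.13])
E
```

```text
0.03797383120867257 [-0.04509293 -0.07711772 -3.38673003] [0.43748415 0.23595361 0.11238098]
rel [-380.6  213.2  -17.7] [-0.02  0.01  0.04]
```

View pics/wrist9.png

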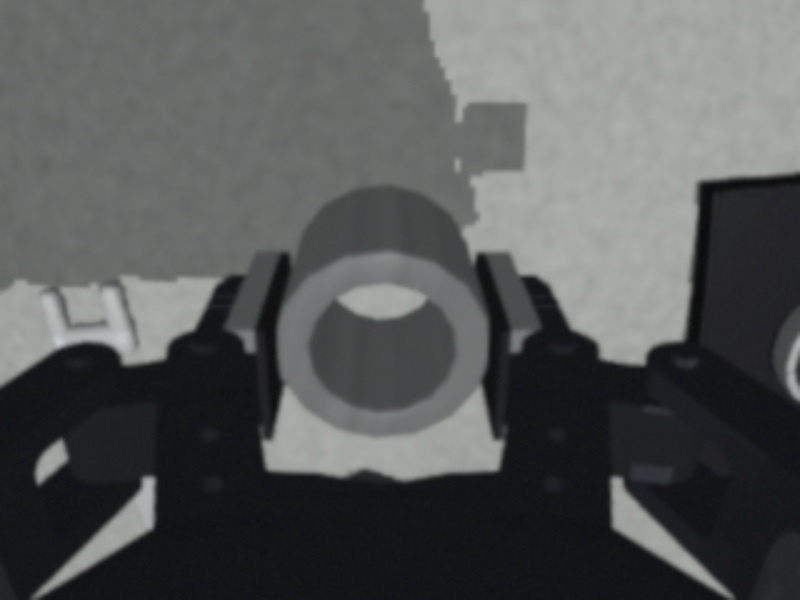

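Emit:
step_arm:
  commands:
    - [-421, 213, -18, 0, 0, 0]
    - [-421, 213, -18, 0, 0, 0]
    - [-421, 213, -18, 0, 0, 0]
    - [-421, 213, -18, 0, 0, 0]
    - [-421, 213, -18, 0, 0, 0]
    - [-421, 213, -18, 0, 0, 0]
    - [-421, 213, -18, 0, 0, 0]
    - [-421, 213, -18, 0, 0, 0]
    - [-421, 213, -18, 0, 0, 0]
    - [-421, 213, -18, 0, 0, 0]
    - [-421, 213, -18, 0, 0, 0]
    - [-421, 213, -18, 0, 0, 0]

```text
clock: 14.77
tcp_pos: [0.6509, -0.1915, 0.1288]
tcp_rot: [0.709, 0.706, -0.001, 0.0]
ft_force: [-1.5, -0.1, -2.6]
opening: 0.0384
```

Emit:
step_arm:
  commands:
    - [0, 0, 0, 0, 0, 0]
    - [0, 0, 0, 0, 0, 0]
    - [0, 0, 0, 0, 0, 0]
    - [0, 0, 0, 0, 0, 0]

```text
clock: 15.1
tcp_pos: [0.6507, -0.1837, 0.1302]
tcp_rot: [0.707, 0.708, -0.0, -0.001]
ft_force: [0.3, 0.3, -2.4]
opening: 0.0374
```

```bash
python3 wv.py s2 .018 .052 .651 -.1435; python3 - <<'E'
from h import *
c=bot.camera("wrist");s=bot.read_state();p=s["tcp_pos"];print(s["opening"],s["ft_force"],p)
print("sleeve rel",onz(c,(253.2,267.6),p[2]+.0265,True)-p[:2])
E
```

```text
centre 0.651 -0.1435 [ 0.65072075 -0.1837017   0.13022731] [ 7.06523647e-01  7.07689149e-01 -3.00712153e-05 -6.35795297e-04] 15.1
0.0379392149940032 [-0.19690812  0.2420954  -2.45847153] [ 0.65089297 -0.184045    0.13069927]
sleeve rel [0.00016661 0.00308993]
```

View pics/s2_raw.png

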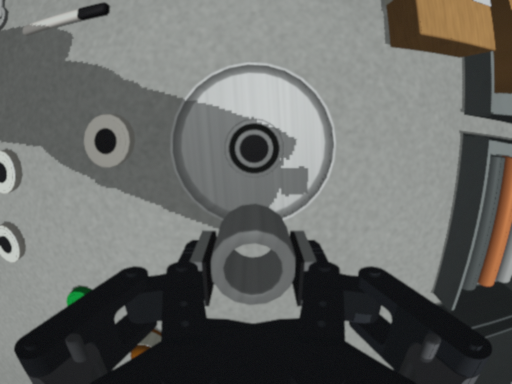

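View pics/s2.png

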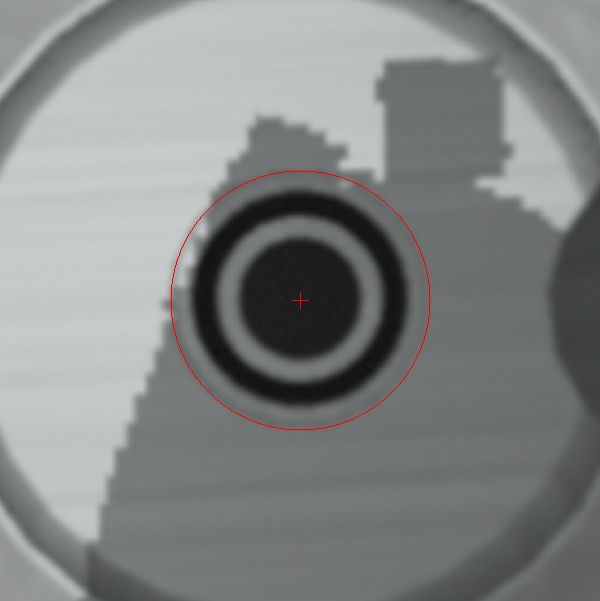

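Emit:
step_arm:
  commands:
    - [38.5, 0.4, 0, 0, 0, 0]
    - [38.5, 0.4, 20, 0, 0, 0]
    - [38.5, 0.4, 50, 0, 0, 0]
    - [38.5, 0.4, 75, 0, 0, 0]
    - [38.5, 0.4, 90, 0, 0, 0]
    - [38.5, 0.4, 95, 0, 0, 0]
    - [38.5, 0.4, 95, 0, 0, 0]
    - [38.5, 0.4, 95, 0, 0, 0]

```text
clock: 15.87
tcp_pos: [0.6518, -0.1464, 0.0368]
tcp_rot: [0.707, 0.707, 0.0, 0.0]
ft_force: [0.2, 0.0, -0.9]
opening: 0.0378
```

```bash
python3 - <<'E'
from h import *
s=bot.read_state();print(s["tcp_pos"],s["ft_force"])
a=bot.camera("side");b=bot.camera("scene")
j=np.hstack([cv2.resize(c["pixels"][v-37:v+38,u-40:u+40,::-1],(400,375),interpolation=cv2.INTER_CUBIC) for c,u,v in((a,334,228),(b,250,252))])
cv2.imwrite("pics/s10.png",j)
E
```

```text
[ 0.65177313 -0.14644257  0.03680659] [ 0.18615578  0.04049254 -0.86733289]
```

View pics/s10.png

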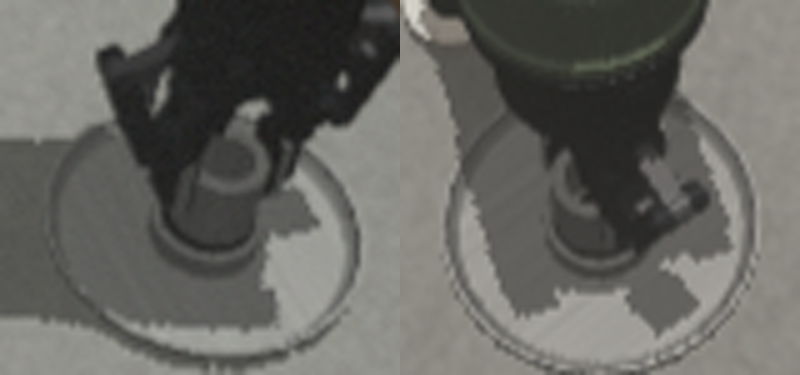

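Emit:
step_arm:
  commands:
    - [1, 0, 2.5, 0, 0, 0]
    - [1, 0, 4, 0, 0, 0]
    - [1, 0, 4, 0, 0, 0]
    - [1, 0, 4, 0, 0, 0]

```text
clock: 16.3
tcp_pos: [0.6515, -0.1455, 0.0321]
tcp_rot: [0.707, 0.707, 0.0, 0.0]
ft_force: [1.1, 0.2, -0.1]
opening: 0.0378
```

Contact is just about made (weight is going off the wrist). I'll release.

Emit:
step_arm:
  commands:
    - [0, 0, 0, 0, 0, 0]
    - [0, 0, 0, 0, 0, 0]
    - [0, 0, 0, 0, 0, 0]
    - [0, 0, 0, 0, 0, 0]
    - [0, 0, 0, 0, 0, 0]
  hand: 65

```text
clock: 16.72
tcp_pos: [0.6513, -0.1456, 0.0319]
tcp_rot: [0.707, 0.707, -0.0, 0.0]
ft_force: [0.0, -0.5, -0.1]
opening: 0.0654
```

Emit:
step_arm:
  commands:
    - [0, 0, -15, 0, 0, 0]
    - [0, 0, -45, 0, 0, 0]
    - [0, 0, -80, 0, 0, 0]
    - [0, 0, -105, 0, 0, 0]
    - [0, 0, -105, 0, 0, 0]
    - [0, 0, -105, 0, 0, 0]

```text
clock: 17.22
tcp_pos: [0.652, -0.1457, 0.1393]
tcp_rot: [0.707, 0.707, 0.001, 0.001]
ft_force: [-0.9, 0.3, -0.2]
opening: 0.0648
```

```bash
python3 wv.py s3 .018 .052 .6514 -.1435; python3 - <<'E'
from h import *
s=bot.read_state();print(s["tcp_pos"],s["ft_force"])
c=bot.camera("wrist");t=np.linspace(0,6.283,90);j=c["pixels"][:,:,::-1].copy()
x,y=.6514,-.1435
for r,z in((.026,.018),(.02,.058),(.075,.014)):
    cv2.polylines(j,[np.round(8*proj(c,np.stack([x+r*np.cos(t),y+r*np.sin(t),0*t+z],-1),True)).astype(int)],True,(0,0,255),1,shift=3)
cv2.imwrite("pics/s3o.png",cv2.resize(j[60:300,90:410],(800,600),interpolation=cv2.INTER_CUBIC))
rel([.4365,.0705,.11])
E
```

```text
centre 0.6514 -0.1435 [ 0.65195957 -0.14572743  0.13928215] [0.70698354 0.70722837 0.0007942  0.00129437] 17.2167
[ 0.65137518 -0.1455554   0.13777635] [-0.28551198  0.48985745 -0.00767392]
rel [ 216.  -214.5   27. ] [-0.02 -0.    0.02]
```

View pics/s3o.png

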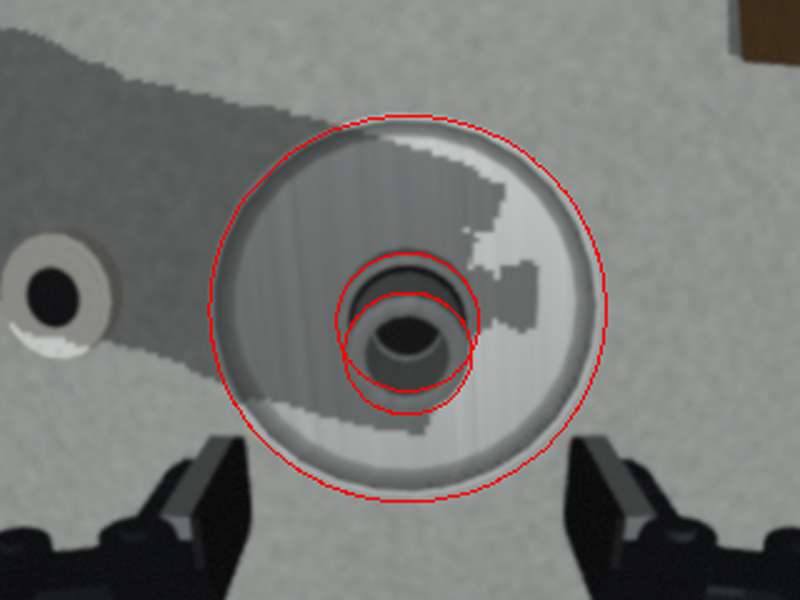

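Emit:
step_arm:
  commands:
    - [216, -214, 0, 0, 0, 0]
    - [216, -214, 0, 0, 0, 0]
    - [216, -214, 27, 0, 0, 0]
    - [216, -214, 27, 0, 0, 0]
    - [216, -214, 27, 0, 0, 0]
    - [216, -214, 27, 0, 0, 0]
    - [216, -214, 27, 0, 0, 0]
    - [216, -214, 27, 0, 0, 0]
    - [216, -214, 27, 0, 0, 0]
    - [216, -214, 27, 0, 0, 0]
    - [216, -214, 27, 0, 0, 0]
  hand: 80

```text
clock: 18.23
tcp_pos: [0.4377, 0.0698, 0.1096]
tcp_rot: [0.707, 0.707, -0.0, 0.0]
ft_force: [0.2, -0.5, 0.0]
opening: 0.0803
```

```bash
python3 wv.py n1 .022 .041
```

```text
centre 0.43770806632565507 0.06977411163489808 [0.43770807 0.06977411 0.10963219] [ 7.07179689e-01  7.07033811e-01 -1.98558191e-04  1.93546071e-04] 18.2333
```

View pics/n1.png

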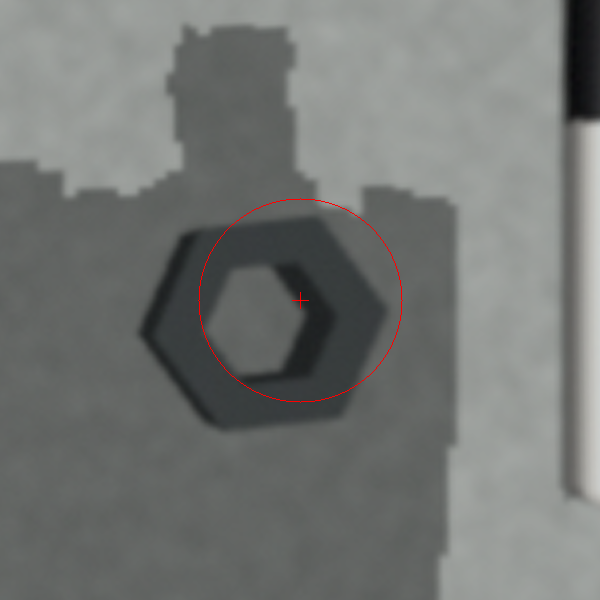

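View pics/n1_raw.png

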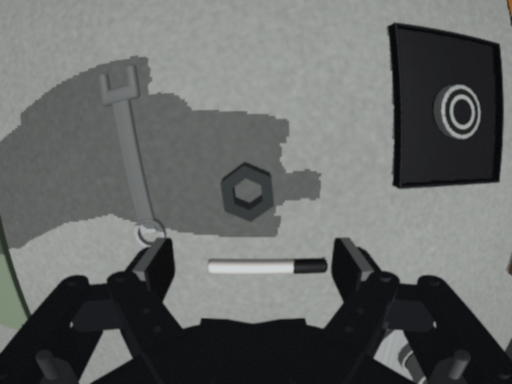

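```bash
python3 - <<'E'
from h import *
c=bot.camera("wrist")
for uv in [(148,232),(162,222),(164,232),(140,190),(146,215),(247,192)]:print(uv,onz(c,uv,.005 if uv[0]<200 else .022,True).round(4))
print(bot.read_state()["tcp_pos"])
E
```

```text
(148, 232) [0.3392 0.0341]
(162, 222) [0.3544 0.0444]
(164, 232) [0.3553 0.0345]
(140, 190) [0.3358 0.0749]
(146, 215) [0.3392 0.0511]
(247, 192) [0.4332 0.0772]
[0.43778263 0.06958446 0.10969288]
```

Emit:
step_arm:
  commands:
    - [5, -4.5, 20, 0, 0, -6.8]
    - [5, -4.5, 55, 0, 0, -6.8]
    - [5, -4.5, 85, 0, 0, -6.8]
    - [5, -4.5, 100, 0, 0, -6.8]
    - [5, -4.5, 102, 0, 0, -6.8]
    - [5, -4.5, 102, 0, 0, -6.8]
    - [5, -4.5, 102, 0, 0, -6.8]
  hand: 70

```text
clock: 18.92
tcp_pos: [0.4332, 0.075, 0.0086]
tcp_rot: [0.664, 0.748, 0.0, 0.0]
ft_force: [-1.2, 0.1, 0.1]
opening: 0.0699
```

Emit:
step_arm:
  commands:
    - [0, 0, 0, 0, 0, 0]
    - [0, 0, 0, 0, 0, 0]
    - [0, 0, 0, 0, 0, 0]
    - [0, 0, 0, 0, 0, 0]
    - [0, 0, 0, 0, 0, 0]
    - [0, 0, 0, 0, 0, 0]
    - [0, 0, 0, 0, 0, 0]
  hand: 28

```text
clock: 19.5
tcp_pos: [0.4332, 0.0754, 0.0089]
tcp_rot: [0.664, 0.748, 0.001, 0.001]
ft_force: [-1.4, 0.5, 20.8]
opening: 0.0395
```

Emit:
step_arm:
  commands:
    - [0, 0, -3, 0, 0, 0]
    - [0, 0, -15, 0, 0, 0]
    - [0, 0, -45, 0, 0, 0]
    - [0, 0, -85, 0, 0, 0]
    - [0, 0, -110, 0, 0, 0]
    - [0, 0, -110, 0, 0, 0]
    - [0, 0, -110, 0, 0, 0]

```text
clock: 20.08
tcp_pos: [0.4333, 0.0757, 0.1191]
tcp_rot: [0.664, 0.748, 0.001, 0.001]
ft_force: [0.2, -0.5, -1.9]
opening: 0.0395
```

```bash
python3 - <<'E'
from h import *
c=bot.camera("wrist");s=bot.read_state();p=s["tcp_pos"];print(s["opening"],s["ft_force"],p)
cv2.imwrite(f"pics/wrist11.png",cv2.resize(c["pixels"][130:370,100:420,::-1],(800,600)))
rel([.632,.113,.125])
E
```

```text
0.039251073795702356 [ 0.15144871 -0.22885166 -2.79613326] [0.43282454 0.07555047 0.11803667]
rel [ 13.5 202.2  -6.8] [ 0.05 -0.01  6.84]
```

View pics/wrist11.png

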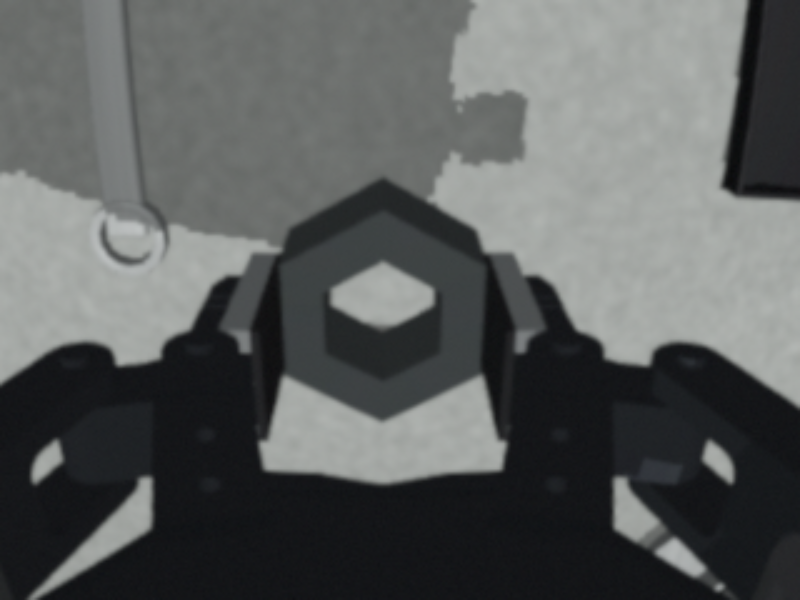

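Emit:
step_arm:
  commands:
    - [13.5, 202, -7, 0, 0, 6.8]
    - [13.5, 202, -7, 0, 0, 6.8]
    - [13.5, 202, -7, 0, 0, 6.8]
    - [13.5, 202, -7, 0, 0, 6.8]
    - [13.5, 202, -7, 0, 0, 6.8]
    - [13.5, 202, -7, 0, 0, 6.8]
    - [13.5, 202, -7, 0, 0, 6.8]
    - [13.5, 202, -7, 0, 0, 6.8]
    - [13.5, 202, -7, 0, 0, 6.8]

```text
clock: 20.88
tcp_pos: [0.6306, 0.1125, 0.124]
tcp_rot: [0.707, 0.707, -0.001, -0.001]
ft_force: [-0.4, -0.8, -2.1]
opening: 0.0395
```

```bash
python3 wv.py n2 .018 .052 .632 .156; python3 - <<'E'
from h import *
c=bot.camera("wrist");s=bot.read_state();p=s["tcp_pos"];print(s["opening"],s["ft_force"],p,s["tcp_rot"])
print("nut rel",onz(c,(253.2,256.4),p[2]+.0131,True)-p[:2])
E
```

```text
centre 0.632 0.156 [0.63055101 0.11245342 0.12395763] [ 7.07104095e-01  7.07108668e-01 -8.60677233e-04 -6.24566935e-04] 20.8833
0.039416933761097096 [ 0.53394369  0.416369   -1.7132005 ] [0.6310022  0.11265517 0.12465132] [ 7.07035147e-01  7.07178286e-01 -3.14839045e-04 -2.71567749e-04]
nut rel [1.31139021e-05 1.64248326e-03]
```

View pics/n2_raw.png

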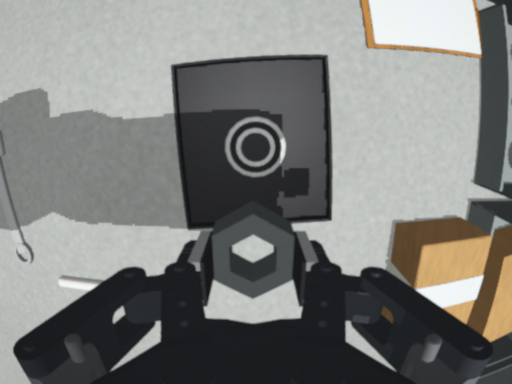

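View pics/n2.png

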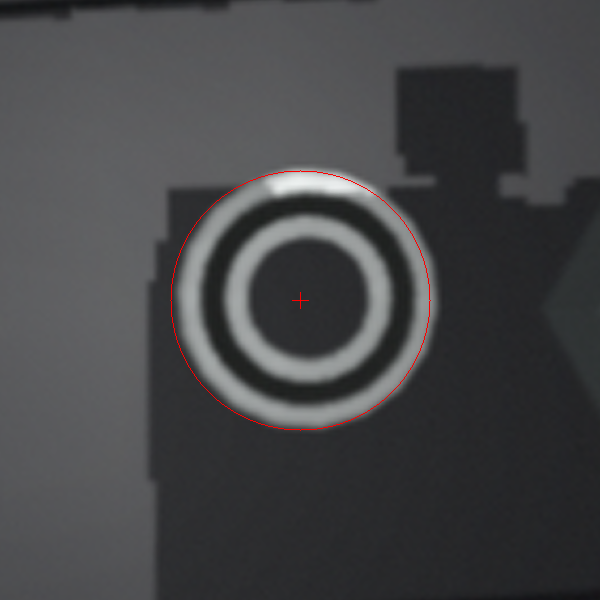

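Emit:
step_arm:
  commands:
    - [41, 1.2, 0, 0, 0, 0]
    - [41, 1.2, 25, 0, 0, 0]
    - [41, 1.2, 55, 0, 0, 0]
    - [41, 1.2, 80, 0, 0, 0]
    - [41, 1.2, 91, 0, 0, 0]
    - [41, 1.2, 94, 0, 0, 0]
    - [41, 1.2, 94, 0, 0, 0]
    - [41, 1.2, 94, 0, 0, 0]

```text
clock: 21.65
tcp_pos: [0.6335, 0.1538, 0.0323]
tcp_rot: [0.707, 0.707, 0.001, 0.0]
ft_force: [0.2, -0.3, -1.4]
opening: 0.0391
```

Emit:
step_arm:
  commands:
    - [-0.5, -0.8, 3, 0, 0, 0]
    - [-0.5, -0.8, 4.5, 0, 0, 0]
    - [-0.5, -0.8, 4.5, 0, 0, 0]
    - [-0.5, -0.8, 4.5, 0, 0, 0]

```text
clock: 21.98
tcp_pos: [0.6324, 0.1533, 0.0271]
tcp_rot: [0.707, 0.707, 0.0, 0.0]
ft_force: [-1.5, 0.0, 7.0]
opening: 0.0394
```

Emit:
step_arm:
  commands:
    - [0, 0, -0.5, 0, 0, 0]
    - [0, 0, -0.5, 0, 0, 0]
    - [0, 0, -0.5, 0, 0, 0]
    - [0, 0, -0.5, 0, 0, 0]
    - [0, 0, -0.5, 0, 0, 0]
  hand: 65

```text
clock: 22.4
tcp_pos: [0.6321, 0.1533, 0.0268]
tcp_rot: [0.707, 0.707, -0.0, 0.0]
ft_force: [-0.1, 0.8, -0.7]
opening: 0.0648
```

Emit:
step_arm:
  commands:
    - [0, 0, -15, 0, 0, 0]
    - [0, 0, -45, 0, 0, 0]
    - [0, 0, -80, 0, 0, 0]
    - [0, 0, -105, 0, 0, 0]
    - [0, 0, -105, 0, 0, 0]
    - [0, 0, -105, 0, 0, 0]

```text
clock: 22.9
tcp_pos: [0.6326, 0.1534, 0.133]
tcp_rot: [0.707, 0.707, 0.001, 0.001]
ft_force: [0.4, -0.9, 0.1]
opening: 0.0649
```

```bash
python3 - <<'E'
from h import *
s=bot.read_state();print(s["tcp_pos"],s["ft_force"])
c=bot.camera("wrist");t=np.linspace(0,6.283,90);j=c["pixels"][:,:,::-1].copy()
x,y=.6324,.1544
for r,z in((.026,.018),(.0205,.040)):
    cv2.polylines(j,[np.round(8*proj(c,np.stack([x+r*np.cos(t),y+r*np.sin(t),0*t+z],-1),True)).astype(int)],True,(0,0,255),1,shift=3)
cv2.imwrite("pics/n3o.png",cv2.resize(j[60:300,90:410],(800,600),interpolation=cv2.INTER_CUBIC))
c0,d0=__import__("pickle").load(open("c0.pkl","rb"))
j=np.hstack([cv2.resize(c["pixels"][v-40:v+41,u-40:u+40,::-1],(400,405),interpolation=cv2.INTER_CUBIC) for c,u,v in((c0,373,122),(d0,236,110))])
cv2.imwrite("pics/f0.png",j)
rel([.526,.365,.2])
E
```

```text
[0.63256171 0.1534196  0.13303735] [ 0.35895724 -0.94217033  0.08529829]
rel [ 211.7 -105.9  -68.2] [ 0.   -0.01  0.02]
```

View pics/n3o.png

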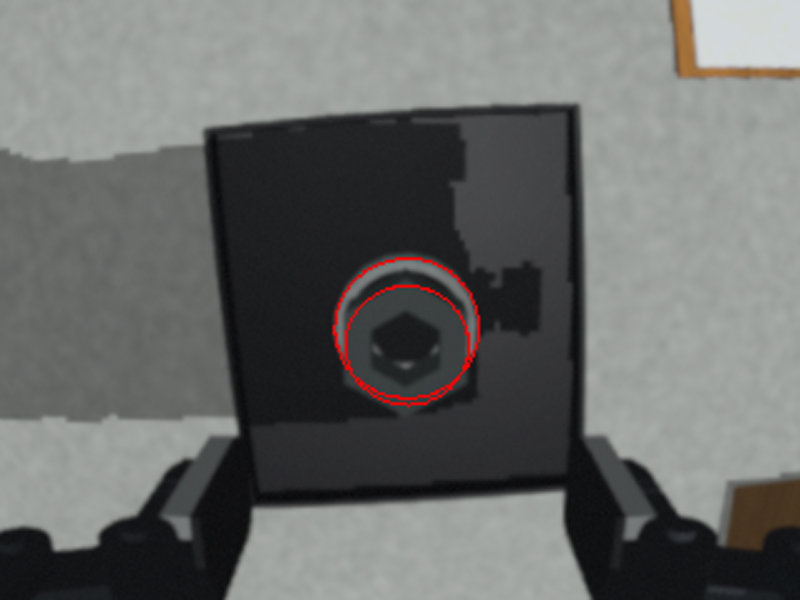

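View pics/f0.png

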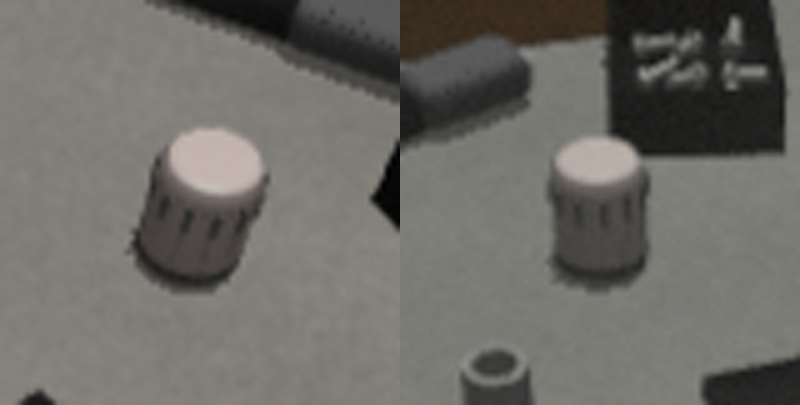

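```bash
python3 - <<'E'
from h import *
c0,d0=__import__("pickle").load(open("c0.pkl","rb"))
print(onz(c0,(376.2,114.2),.08),onz(d0,(235.6,102),.08))
rel([.526,.365,.2])
E
```

```text
[0.53412791 0.36930878] [0.53036046 0.36532762]
rel [ 211.7 -105.9  -68.2] [ 0.   -0.01  0.02]
```

Emit:
step_arm:
  commands:
    - [213, -101, -68, 0, 0, 0]
    - [213, -101, -68, 0, 0, 0]
    - [213, -101, -68, 0, 0, 0]
    - [213, -101, -68, 0, 0, 0]
    - [213, -101, -68, 0, 0, 0]
    - [213, -101, -68, 0, 0, 0]
    - [213, -101, -68, 0, 0, 0]
    - [213, -101, -68, 0, 0, 0]
    - [213, -101, -68, 0, 0, 0]
  hand: 85

```text
clock: 23.7
tcp_pos: [0.531, 0.3655, 0.1987]
tcp_rot: [0.707, 0.707, -0.001, 0.0]
ft_force: [0.3, 0.1, -0.4]
opening: 0.0848
```

```bash
python3 wv.py f1 .08 .06
```

```text
centre 0.5310157393661094 0.36546468320476505 [0.53101574 0.36546468 0.19870905] [ 7.07067494e-01  7.07145437e-01 -9.22725445e-04  1.97025113e-04] 23.7
```

View pics/f1.png

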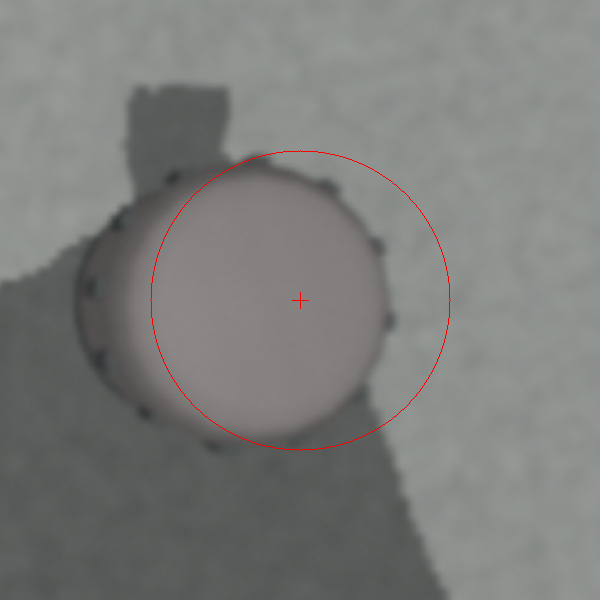

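View pics/f1_raw.png

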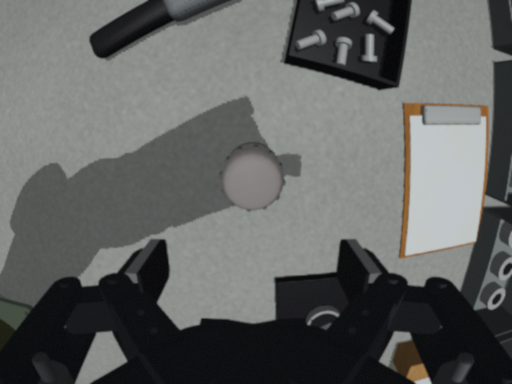

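Emit:
step_arm:
  commands:
    - [7, -0.4, 20, 0, 0, 0]
    - [7, -0.4, 55, 0, 0, 0]
    - [7, -0.4, 90, 0, 0, 0]
    - [7, -0.4, 120, 0, 0, 0]
    - [7, -0.4, 145, 0, 0, 0]
    - [7, -0.4, 160, 0, 0, 0]
    - [7, -0.4, 168, 0, 0, 0]
    - [7, -0.4, 168, 0, 0, 0]
    - [7, -0.4, 168, 0, 0, 0]

```text
clock: 24.5
tcp_pos: [0.5312, 0.3726, 0.0322]
tcp_rot: [0.707, 0.707, 0.0, 0.0]
ft_force: [-0.5, 0.0, 0.4]
opening: 0.0846
```

Emit:
step_arm:
  commands:
    - [0, 0, 0, 0, 0, 0]
    - [0, 0, 0, 0, 0, 0]
    - [0, 0, 0, 0, 0, 0]
    - [0, 0, 0, 0, 0, 0]
    - [0, 0, 0, 0, 0, 0]
    - [0, 0, 0, 0, 0, 0]
  hand: 48

```text
clock: 25.0
tcp_pos: [0.531, 0.3734, 0.0331]
tcp_rot: [0.707, 0.707, 0.001, 0.0]
ft_force: [-1.6, -2.0, 9.9]
opening: 0.0589
```

Emit:
step_arm:
  commands:
    - [0, 0, -3, 0, 0, 0]
    - [0, 0, -15, 0, 0, 0]
    - [0, 0, -45, 0, 0, 0]
    - [0, 0, -85, 0, 0, 0]
    - [0, 0, -110, 0, 0, 0]
    - [0, 0, -110, 0, 0, 0]
    - [0, 0, -110, 0, 0, 0]

```text
clock: 25.58
tcp_pos: [0.5309, 0.3735, 0.1436]
tcp_rot: [0.707, 0.707, 0.001, 0.0]
ft_force: [-0.5, 0.4, -6.4]
opening: 0.059
```

```bash
python3 - <<'E'
from h import *
c=bot.camera("wrist");s=bot.read_state();p=s["tcp_pos"];print(s["opening"],s["ft_force"],p)
cv2.imwrite(f"pics/f2.png",c["pixels"][:,:,::-1])
c=bot.camera("side");cv2.imwrite(f"pics/f2s.png",cv2.resize(c["pixels"][20:170,150:350,::-1],None,fx=4,fy=4))
rel([.64,.002,.14])
E
```

```text
0.058859324431951125 [-1.1016278   0.5322339  -4.24321199] [0.53035653 0.37319933 0.14200178]
rel [-371.1  109.7    1.3] [-0.07  0.04  0.02]
```

View pics/f2.png

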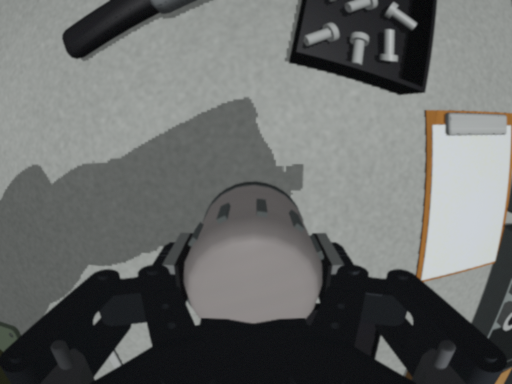

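View pics/f2s.png

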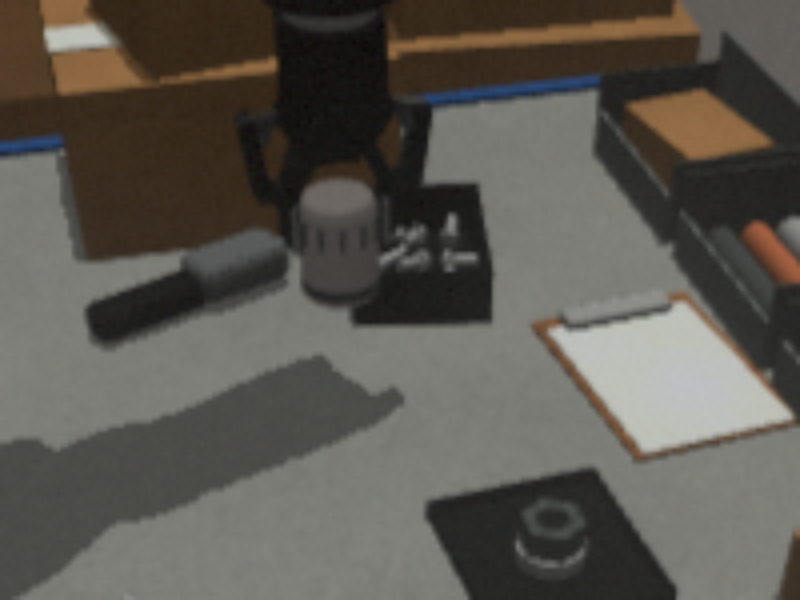

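Emit:
step_arm:
  commands:
    - [-369, 111, 0, 0, 0, 0]
    - [-369, 111, 0, 0, 0, 0]
    - [-369, 111, 0, 0, 0, 0]
    - [-369, 111, 0, 0, 0, 0]
    - [-369, 111, 0, 0, 0, 0]
    - [-369, 111, 0, 0, 0, 0]
    - [-369, 111, 0, 0, 0, 0]
    - [-369, 111, 0, 0, 0, 0]
    - [-369, 111, 0, 0, 0, 0]
    - [-369, 111, 0, 0, 0, 0]
    - [-369, 111, 0, 0, 0, 0]
    - [-369, 111, 0, 0, 0, 0]

```text
clock: 26.68
tcp_pos: [0.6412, 0.0038, 0.1406]
tcp_rot: [0.707, 0.707, -0.001, -0.001]
ft_force: [-0.1, 0.5, -3.2]
opening: 0.0588
```

Emit:
step_arm:
  commands:
    - [0, 0, 25, 0, 0, 0]
    - [0, 0, 55, 0, 0, 0]
    - [0, 0, 80, 0, 0, 0]
    - [0, 0, 98, 0, 0, 0]
    - [0, 0, 104, 0, 0, 0]
    - [0, 0, 104, 0, 0, 0]
    - [0, 0, 104, 0, 0, 0]

```text
clock: 27.27
tcp_pos: [0.6419, 0.0049, 0.0384]
tcp_rot: [0.707, 0.708, 0.0, 0.0]
ft_force: [0.3, -0.7, -3.5]
opening: 0.0588
```

```bash
python3 - <<'E'
from h import *
s=bot.read_state();print(s["tcp_pos"],s["ft_force"])
c=bot.camera("scene");cv2.imwrite("pics/f3.png",cv2.resize(c["pixels"][100:340,130:450,::-1],(800,600),interpolation=cv2.INTER_CUBIC))
E
```

```text
[0.64194365 0.00490356 0.03840532] [ 0.3383101  -0.68335342 -3.50503836]
```

View pics/f3.png

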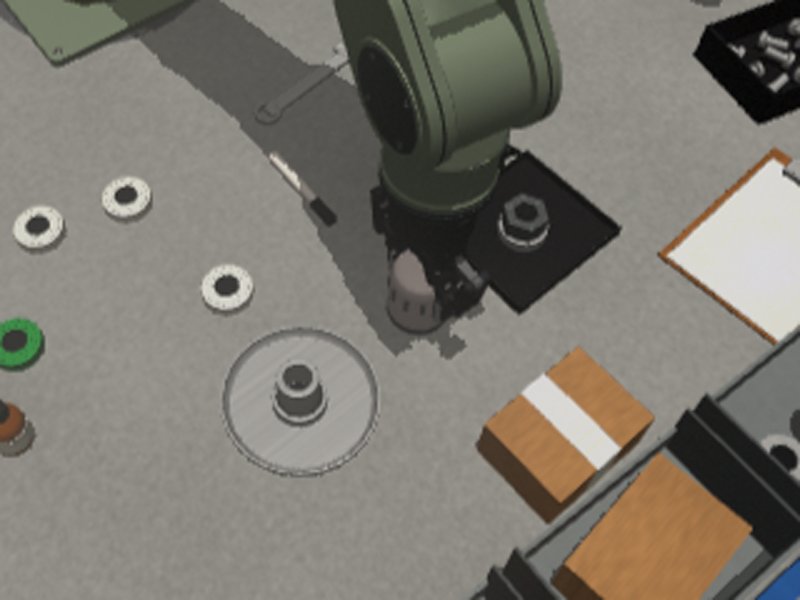

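Positioned as planned. Lower the last 5 mm, release, rise.

Emit:
step_arm:
  commands:
    - [0, -0.5, 2.5, 0, 0, 0]
    - [0, -0.5, 4, 0, 0, 0]
    - [0, -0.5, 4.5, 0, 0, 0]
    - [0, -0.5, 4.5, 0, 0, 0]

```text
clock: 27.65
tcp_pos: [0.6413, 0.0043, 0.0335]
tcp_rot: [0.707, 0.707, 0.0, 0.0]
ft_force: [0.6, -0.6, -4.0]
opening: 0.0592
```

Emit:
step_arm:
  commands:
    - [0, 0, 1, 0, 0, 0]
    - [0, 0, 1, 0, 0, 0]
    - [0, 0, 1, 0, 0, 0]

```text
clock: 27.9
tcp_pos: [0.6414, 0.0042, 0.0331]
tcp_rot: [0.707, 0.707, 0.0, 0.0]
ft_force: [-3.7, -0.2, 8.3]
opening: 0.0586
```

Emit:
step_arm:
  commands:
    - [0, 0, 0, 0, 0, 0]
    - [0, 0, 0, 0, 0, 0]
    - [0, 0, 0, 0, 0, 0]
    - [0, 0, 0, 0, 0, 0]
    - [0, 0, 0, 0, 0, 0]
    - [0, 0, 0, 0, 0, 0]
  hand: 85

```text
clock: 28.4
tcp_pos: [0.6413, 0.0043, 0.0323]
tcp_rot: [0.707, 0.707, -0.0, 0.0]
ft_force: [-0.2, 0.1, -0.1]
opening: 0.0849
```

Emit:
step_arm:
  commands:
    - [0, 0, -15, 0, 0, 0]
    - [0, 0, -45, 0, 0, 0]
    - [0, 0, -80, 0, 0, 0]
    - [0, 0, -120, 0, 0, 0]
    - [0, 0, -160, 0, 0, 0]
    - [0, 0, -180, 0, 0, 0]
    - [0, 0, -180, 0, 0, 0]
    - [0, 0, -180, 0, 0, 0]

```text
clock: 29.07
tcp_pos: [0.6415, 0.0043, 0.2132]
tcp_rot: [0.707, 0.707, 0.001, 0.001]
ft_force: [-0.5, -0.1, -0.7]
opening: 0.0853
```

```bash
python3 wv.py f4 .08 .06; python3 - <<'E'
from h import *
s=bot.read_state();print(s["tcp_pos"],s["ft_force"])
c=bot.camera("scene");cv2.imwrite("pics/f5.png",cv2.resize(c["pixels"][:,:,::-1],(800,600),interpolation=cv2.INTER_CUBIC))
E
```

```text
centre 0.6415308983707521 0.004278903520579798 [0.6415309 0.0042789 0.2132297] [7.06956360e-01 7.07256691e-01 5.88633365e-04 5.76243702e-04] 29.0667
[0.64110732 0.0043203  0.21205513] [ 0.05029278  0.28422708 -0.01063132]
```

View pics/f4_raw.png

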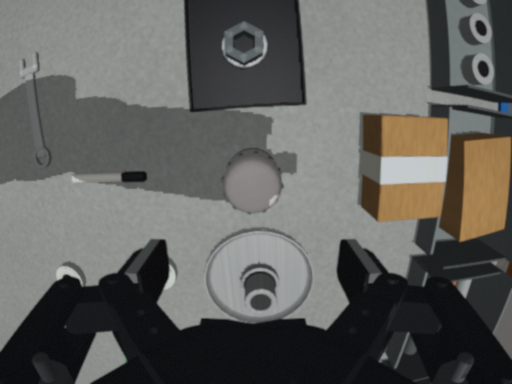

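View pics/f5.png

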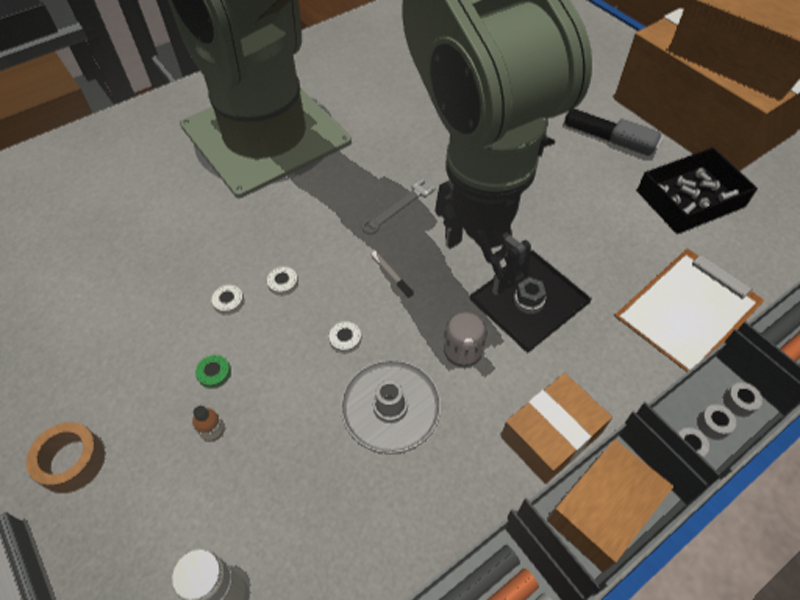

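```bash
python3 - <<'E'
from h import *
import pickle
c0,_=pickle.load(open("c0.pkl","rb"));c=bot.camera("scene")
print("bottle diff",np.abs(c["pixels"][250:290,115:150].astype(int)-c0["pixels"][250:290,115:150]).mean())
for n,u in(("top",(466,324)),):
    print("filter top scene",onz(c,(u[0]*.64,u[1]*.64),.08))
bot.close_job()
E
```

```text
bottle diff 12.987380952380953
filter top scene [0.63938187 0.00423552]
the job is handed in; nothing more can be done
```

```bash
python3 - <<'E'
import cv2,numpy as np
a=cv2.imread("pics/scene0.png");b=cv2.resize(cv2.imread("pics/f5.png"),(512,384),interpolation=cv2.INTER_AREA)
for n,(v,u) in(("bottle",(250,115)),("green",(222,120)),("ring",(265,10))):
    p,q=[np.float32(cv2.cvtColor(x[v:v+40,u:u+40],6)) for x in(a,b)]
    print(n,cv2.phaseCorrelate(p,q),np.abs(p-q).mean())
j=np.hstack([cv2.resize(x[240:300,105:165],(400,400)) for x in(a,b)]);cv2.imwrite("pics/bot.png",j)
E
```

```text
bottle ((0.012073478394128756, 0.01834194063501826), 0.9752975127100945) 13.34625
green ((0.033747347780643366, -0.015268753320761164), 0.9974840745329857) 13.63125
ring ((0.007827153324896585, 0.001098503569046727), 0.9872043511271477) 12.30125
```

View pics/bot.png

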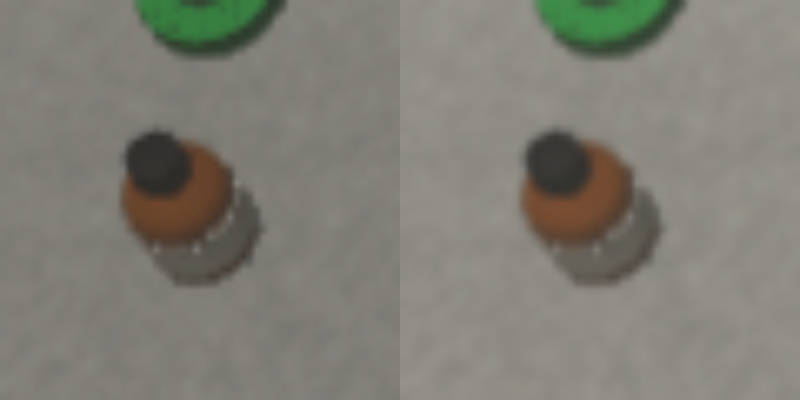

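I dealt all five parts in the required order, one at a time, and handed the job in at about 29 s of the 136 s allowed. No verdict is reported.

**Last checks (from the images):**
- **Bearings:** each is within about 2 mm of the middle of its dish or tray, as seen right after release.
- **Sleeve and nut:** each is within about 1–2 mm of its bearing's axis.
- **Filter:** it stands upright at about (0.640, 0.004), against a computed midpoint of (0.641, 0.0045).
- **Bottle:** it shifted 0.02 px between the first and last pictures, so it is unmoved. My first brightness check there read 13, but two untouched objects changed by the same amount, so that was a change in lighting.
- **Robot:** the gripper was 0.21 m up and touching nothing when I handed in.

**Disagreements:**
- The wrist camera differed from the fixed cameras by 2–6 mm on most parts, and by about 6–10 mm on the filter. I aligned each part on the wrist camera alone, so its error largely cancelled.
- The finger opening read 1–5 mm under the true part sizes.
- The wrist felt up to 33 N upward while gripping on the bench, well under the 120 N limit.

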